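Load wet plaster moulds into the bench dryer

ROBOT

A 7-joint arm with a two-finger parallel gripper is mounted at the origin on the work surface. World frame = base frame: x ahead of the robot, y to its left, z up, the work surface at z = 0. Lengths are in m, angles in rad, forces in N, time in s.
With the tool pointing down it reaches from about 0.4 to 0.85 m from the base axis. Payload 10.4 kg.
Tool frame: the origin (TCP) lies midway between the tips of the shut fingers; the grasp point (between the pads) lies 19 mm behind it; z points along the fingers, y is the line along which they close (so a half turn about z gives the same grasp; the last joint's range is limited). The gripper opens to 87 mm and grips with 3 to 60 N. Pads are 19 mm wide; open, the fingers measure 117 mm over their backs; the gripper's body (75 mm by 190 mm) begins 51 mm behind the grasp point.
Start: joints at [-1.274, 0.332, -0.065, 1.46, 0.022, 1.35, -0.088], TCP at [0.196, 0.593, 0.189] pointing down, gripper open.
Joint ranges: [-2.6, 2.6], [-0.5, 2.12], [-1.47, 1.34], [0.16, 2.42], [-1.27, 4.41], [0.06, 2.06], [-2.6, 2.6]. Speed limits (rad/s): [2.22, 2.22, 2.79, 2.79, 3.14, 3.14, 3.14].

INTERFACE

Orientations are given as a unit quaternion [x, y, z, w].
In Python, from bench import r gives the robot as it stands.
- The arm moves only by the tool arm_command, never from a script. Its arguments are lists of equal length, an entry for each row: "xyz": the shift along the world's x, y, z in m, a list of three; "rot": the turn, a rotation vector about the world's x, y, z in rad, a list of three. In form: {"xyz": [[tx, ty, tz], ...], "rot": [[ax, ay, az], ...]}. A call has 1 to 20 rows; each row is the pose to reach, as a shift and turn from the pose commanded when the call began; what a row does not reach only later rows make up. A row lasts 1/12 s, in which the tool goes at most 41.7 mm and 7.16 degrees, less where a joint would pass 70% of its speed; a pose out of reach is approached as far as the arm can. A call with a gripper value outside its range is refused whole. "grip" is the opening, from 0 (shut) to 1 (fully open), set as the call begins (left out, the last holds). The fingers move at their own pace and stop on an object; "squeeze" is the grip in N (left out, the last holds). Time passes only in rows, so rows that repeat a pose let the fingers close. It gives the time, the measured TCP pose, the force, the opening and the grip force at its end, in the units of the state.
- r.read_state(): the state, without advancing time (a new reading comes with each control period).
- r.camera(name): name is "scene" or "top" or "wrist"; returns the picture (400x640x3 uint8, red, green, blue); there is no depth.
- r.camera_model(name): a dict with "fx", "fy", "cx", "cy" (pixels), "T" (4x4, takes a point from camera to world coordinates). Camera axes: x right, y up, looking along -z (the intrinsics and any distortion apply to the point x, -y, -z); pixel columns grow to the right and rows downward; lengths in m; the calibration is good to about 2 mm. A picture is of the moment at which its call begins: read the wrist's pose just before it. camera_model takes no time and is no camera call; for the wrist camera it gives the pose at the moment of the call.
- r.close_job(): hands the job in; it is judged then, once.
Trained networks look in the newest picture that a camera, given by its name, has taken for a name from the list of things; names that differ only in an ending like _2 or _b are one class to them, and where a whole thing is asked for, a point or a joint stands for the part that bears it (a point fixed in the world has none). Each returns a list of dicts, best first, with "conf" (0 to 1); they miss things now and then, are a little off and sometimes report something else, mostly with a low value. They report only what shows in the picture. A call takes as long as a camera call.
- r.look_for(label, camera): "at" ([x, y, z] in m, in the coordinates of the camera as it stood for that picture, good to about 4 mm: the middle of the surface that is visible of it).
- r.spot_point(label, camera): "at" ([x, y, z] in m, in the coordinates of the camera as it stood for that picture, good to about 4 mm: a listed point, or the origin of a listed thing).
The state is a dict: "time": time; "joint_positions": joint angles; "joint_vel": joint speeds; "joint_torque": joint torques, N m; "ee_pos": TCP position; "eef_rot": TCP orientation; "ft_force": force on the tool from outside, world axes, zero at the start; "torque": the same for the moment, N m; "width": finger opening in m; "grip_force": force on a finger pad.
Only numpy, scipy, OpenCV 4.12 (cv2) and the standard library are available. Lean on these libraries where they do the work, as an engineer would, in place of code of your own. Each camera call takes 0.05 s, during which the arm holds its last target. There are 200 camera calls.

TASK

Load the waiting plaster moulds into the bench dryer. Take the hook from its rest on the dryer's roof, catch the drawbar eye hidden under the front ledge and pull the car all the way out; seat every mould carrier standing on the bench flat on a pair of the car's locating dowels, one carrier to a pair; then push the loaded car fully home and lay the hook back in its rest. Keep the moulds upright and leave the other things on the bench where they are.

Things in the scene. Friction and masses are not known exactly. Their poses are not given: they have to be found in the camera images.
- dryer: Low white fixed hood, open at its front (its -y). Origin on the bench under the middle of the closed car, z up. Roof x -170 to +170, y -170 to +100 mm, top 150 and underside 135 mm high. Walls at x = +-164 mm end at y = -90 mm. Heater housing behind and over the roof's rear: x 20 to 170, y 10 to 250 mm, 230 mm tall (vent 280). Rails x = +-120, 14 mm high, to y = -377, buffers 26 mm high
- ledge (a point): Middle of the front edge of the roof's ledge, on its underside, 135 mm above the bench. The roof's front 80 mm is this ledge, open below and at its sides; axes as the dryer's
- car (a joint): Travel of the steel car on its rails along the dryer's -y, in m: 0 fully home in the hood, 0.265 fully out at its stop. About 3 N of friction; it stays where it is left. Deck 280 mm wide, 170 mm long, top 50 mm above the bench; its middle is over the dryer's origin when home
- eye (a point): Centre of the drawbar eye on the car's front: a flat level ring of 8 mm round steel, clear opening 38 mm, 44 mm above the bench, 120 mm in front (-y) of the car's middle; moves with the car. With the car home it lies 50 mm in under the edge of the ledge. Axes as the dryer's
- bay0 (a point): First of the car's three places, at its -x side: point on the deck midway between two dowels, 56 mm either side of it along y; moves with the car, axes as the dryer's. Dowels: 10 mm diameter, 24 mm tall (13 mm straight, then a tapered nose). A carrier lies flat on the deck here, its y along the car's travel, a dowel through each hole
- bay1 (a point): Second place, in the middle of the car, 85 mm from the first; made the same
- bay2 (a point): Third place, at the +x side of the car, 85 mm from the second; made the same
- rest (a point): The hook's rest on the dryer's roof: where the centre of the hook's handle lies at rest, 175 mm above the bench. Two flared steel saddles, 50 mm either side of it along y, 26 mm wide at the bottom and tips 182 mm high, carry the handle 14 mm clear of the roof. Axes as the dryer's
- hook: Hand hook, 0.2 kg: wooden handle 22 x 22 mm, 120 mm long along its y, origin at its centre; a 10 mm round steel rod goes on from the +y end to y = 145 mm, then bends straight down. It starts in its rest, pointing to the dryer's +y, the bent end hanging behind the roof's rear edge. Grip the handle's middle across its x, from above
- hook_tip (a point): Lower end of the hook's bent leg: in the hook's frame at y = +145 mm, 60 mm below the handle's axis
- mould_a: Mould carrier (may be absent), 0.33 kg: plywood board 68 (x) x 140 (y) x 10 mm with 13 mm through holes 56 mm either side of its middle along y; fixed on it and centred, a plaster mould 48 (x) x 80 (y) x 36 mm tall: grip this across its 48 mm. Origin: centre of the underside, z up. 46 mm tall in all; a half turn makes no difference
- mould_b: Mould carrier (may be absent), the same as mould_a
- mould_c: Mould carrier (may be absent), the same as mould_a
- cup_a: Clay cup, 80 mm wide and 95 mm tall, origin under its centre; leave it alone
- cup_b: Clay cup like the other; leave it alone
- tile: Square clay tile 70 x 70 x 9 mm; leave it alone
- rib: Flat wooden potter's rib 55 x 100 x 8 mm; leave it alone

How it is judged:
On the way, in this order (a step that is already met when the one before it is completed fails the run):
1. the hook's tip is down in the drawbar eye and the car is on its way out (distance between hook_tip and eye below 0.035 m and z of hook_tip in the frame of eye below 0 m and value of joint car above 0.05 m), for 0.1 s.
2. the car is all the way out (value of joint car above 0.25 m), for 0.2 s.
3. every carrier is seated on two dowels, with the car still out (((horizontal distance between mould_a and bay0 below 0.006 m and z of mould_a in the frame of bay0 between -0.004 and 0.004 m and angle between the y axis of mould_a and the y axis of bay0, either way round below 0.06 rad) or (horizontal distance between mould_a and bay1 below 0.006 m and z of mould_a in the frame of bay1 between -0.004 and 0.004 m and angle between the y axis of mould_a and the y axis of bay1, either way round below 0.06 rad) or (horizontal distance between mould_a and bay2 below 0.006 m and z of mould_a in the frame of bay2 between -0.004 and 0.004 m and angle between the y axis of mould_a and the y axis of bay2, either way round below 0.06 rad)) and ((horizontal distance between mould_b and bay0 below 0.006 m and z of mould_b in the frame of bay0 between -0.004 and 0.004 m and angle between the y axis of mould_b and the y axis of bay0, either way round below 0.06 rad) or (horizontal distance between mould_b and bay1 below 0.006 m and z of mould_b in the frame of bay1 between -0.004 and 0.004 m and angle between the y axis of mould_b and the y axis of bay1, either way round below 0.06 rad) or (horizontal distance between mould_b and bay2 below 0.006 m and z of mould_b in the frame of bay2 between -0.004 and 0.004 m and angle between the y axis of mould_b and the y axis of bay2, either way round below 0.06 rad)) and ((horizontal distance between mould_c and bay0 below 0.006 m and z of mould_c in the frame of bay0 between -0.004 and 0.004 m and angle between the y axis of mould_c and the y axis of bay0, either way round below 0.06 rad) or (horizontal distance between mould_c and bay1 below 0.006 m and z of mould_c in the frame of bay1 between -0.004 and 0.004 m and angle between the y axis of mould_c and the y axis of bay1, either way round below 0.06 rad) or (horizontal distance between mould_c and bay2 below 0.006 m and z of mould_c in the frame of bay2 between -0.004 and 0.004 m and angle between the y axis of mould_c and the y axis of bay2, either way round below 0.06 rad)) and value of joint car above 0.2 m), for 0.3 s.
4. the car is fully home again (value of joint car below 0.012 m), for 0.2 s.
At the end, for the whole second after the job is handed in: car within 12 mm of fully in; every carrier flat on the deck over a pair of dowels (centre within 6 mm, height within 4 mm, turned under 0.06 rad, either way round); hook level in its saddles (within 20 mm of the rest point, 0.12 rad); all still (value of joint car below 0.012 m and ((horizontal distance between mould_a and bay0 below 0.006 m and z of mould_a in the frame of bay0 between -0.004 and 0.004 m and angle between the y axis of mould_a and the y axis of bay0, either way round below 0.06 rad) or (horizontal distance between mould_a and bay1 below 0.006 m and z of mould_a in the frame of bay1 between -0.004 and 0.004 m and angle between the y axis of mould_a and the y axis of bay1, either way round below 0.06 rad) or (horizontal distance between mould_a and bay2 below 0.006 m and z of mould_a in the frame of bay2 between -0.004 and 0.004 m and angle between the y axis of mould_a and the y axis of bay2, either way round below 0.06 rad)) and ((horizontal distance between mould_b and bay0 below 0.006 m and z of mould_b in the frame of bay0 between -0.004 and 0.004 m and angle between the y axis of mould_b and the y axis of bay0, either way round below 0.06 rad) or (horizontal distance between mould_b and bay1 below 0.006 m and z of mould_b in the frame of bay1 between -0.004 and 0.004 m and angle between the y axis of mould_b and the y axis of bay1, either way round below 0.06 rad) or (horizontal distance between mould_b and bay2 below 0.006 m and z of mould_b in the frame of bay2 between -0.004 and 0.004 m and angle between the y axis of mould_b and the y axis of bay2, either way round below 0.06 rad)) and ((horizontal distance between mould_c and bay0 below 0.006 m and z of mould_c in the frame of bay0 between -0.004 and 0.004 m and angle between the y axis of mould_c and the y axis of bay0, either way round below 0.06 rad) or (horizontal distance between mould_c and bay1 below 0.006 m and z of mould_c in the frame of bay1 between -0.004 and 0.004 m and angle between the y axis of mould_c and the y axis of bay1, either way round below 0.06 rad) or (horizontal distance between mould_c and bay2 below 0.006 m and z of mould_c in the frame of bay2 between -0.004 and 0.004 m and angle between the y axis of mould_c and the y axis of bay2, either way round below 0.06 rad)) and linear speed of each of mould_a, mould_b, mould_c, hook below 0.02 m/s and distance between hook and rest below 0.02 m and angle between hook's own z axis and vertical below 0.12 rad and angle between the y axis of hook and the y axis of rest, either way round below 0.12 rad); the robot touches nothing.
It fails at once if a bystander on the bench is shifted more than 40 mm (distance of any of cup_a, cup_b, tile, rib from where it was at the start of the episode above 0.04 m).
It fails at once if a mould is tipped more than 35 degrees (angle between any of mould_a, mould_b, mould_c's own z axis and vertical above 0.61 rad).
Of mould_a, mould_b, mould_c only 2 to 3 are there at a start; the rules pass over those that are not, and their reading is None.
At some moment in a run one of mould_a, mould_b, mould_c may be knocked a few centimetres aside while the robot is not near it.
It also fails if it takes over 200 s, if anything falls off the work surface, if the arm or the gripper's body presses on something with over 40 N, if the wrist force passes 120 N, or if a joint passes its speed limit or range.

## Working session

There is one attempt and no reset: what is moved stays moved. The work goes in short steps, Python scripts to look and compute and a tool call to move; the robot and the scene stay as the last step left them, time stands still between calls to the robot, and variables do not carry over. Pictures are saved under pics/ and viewed, at most 14 in all, crops included, and the job is handed in when it is done.

Besides the shell and the picture viewer there is one more tool, called after "Emit:" by a JSON object that holds its "fn" and its "kwargs", one argument or row to a line. arm_command: Moves the arm, as the interface text tells. Its arguments: {"type":"object","properties":{"xyz":{"type":"array"},"rot":{"type":"array"},"grip":{"type":"number"},"squeeze":{"type":"number"}},"required":["xyz","rot"]}

```bash
ls; mkdir -p pics
cat > h.py <<'E'
import numpy as np, cv2
from bench import r
from scipy.spatial.transform import Rotation as R
def snap(c,name=None):
    T=np.array(r.camera_model(c)["T"]); im=r.camera(c)
    if name: cv2.imwrite(f"pics/{name}.png",im[:,:,::-1])
    return T,im
def W(T,p): return (T@np.r_[p,1])[:3]
def find(label,c,T,f="spot_point",mn=0.2):
    return [(np.round(W(T,d["at"]),4).tolist(),round(d["conf"],2)) for d in getattr(r,f)(label,c) if d["conf"]>mn]
def px(c,T,P):
    m=r.camera_model(c); q=np.linalg.inv(T)@np.r_[P,1]
    return [m["cx"]+m["fx"]*q[0]/-q[2], m["cy"]-m["fy"]*q[1]/-q[2]]
def ray(c,T,u,v,z):
    m=r.camera_model(c); d=T[:3,:3]@np.array([(u-m["cx"])/m["fx"],-(v-m["cy"])/m["fy"],-1]); o=T[:3,3]
    return o+d*(z-o[2])/d[2]
E
python3 - <<'E'
from h import *
s=r.read_state(); print(s["ee_pos"],s["eef_rot"])
for c in ("top","scene"):
    T,im=snap(c,c+"0"); print(c,T.round(3).tolist(),{k:v for k,v in r.camera_model(c).items() if k!="T"})
    for l in ("dryer","ledge","eye","bay0","rest","hook","hook_tip","mould_a","cup_a","tile","rib"): print(l,find(l,c,T))
E
```

```text
pics
[0.19635394 0.59291568 0.18856419] [ 1.59195870e-01  9.87246778e-01 -6.84030630e-04 -7.82752840e-05]
top [[-0.018, 0.999, -0.043, 0.468], [-1.0, -0.018, -0.004, 0.005], [-0.004, 0.043, 0.999, 1.518], [0.0, 0.0, 0.0, 1.0]] {'fx': 433.9792499917957, 'fy': 433.9792499917957, 'cx': 312.8981182947749, 'cy': 198.19306220688148}
dryer [([0.5356, 0.2886, 0.0027], 0.91)]
ledge [([0.5426, 0.121, 0.1365], 0.89)]
eye []
bay0 []
rest [([0.4512, 0.2539, 0.1735], 0.91)]
hook [([0.443, 0.2564, 0.1725], 0.86)]
hook_tip [([0.4638, -0.2575, -0.0023], 0.45)]
mould_a [([0.4845, -0.4247, -0.0038], 0.83), ([0.467, -0.258, -0.0029], 0.68)]
cup_a [([0.6142, -0.4058, 0.0005], 0.72), ([0.338, -0.3497, -0.004], 0.65)]
tile [([0.7155, -0.2047, 0.0002], 0.91)]
rib [([0.366, -0.1778, -0.0011], 0.58)]
scene [[0.206, -0.589, 0.781, 1.561], [0.979, 0.128, -0.161, -0.199], [-0.005, 0.798, 0.603, 0.893], [0.0, 0.0, 0.0, 1.0]] {'fx': 448.7698918356958, 'fy': 448.7698918356958, 'cx': 321.5700864767998, 'cy': 195.13733227727457}
dryer [([0.5393, 0.293, -0.0008], 0.85), ([0.7239, -0.1928, 0.0001], 0.46), ([0.5453, 0.1695, 0.0435], 0.42)]
ledge [([0.5474, 0.1195, 0.1399], 0.85)]
eye [([0.5429, 0.1683, 0.0406], 0.73), ([0.4666, -0.2534, -0.0011], 0.6)]
bay0 []
rest [([0.4436, 0.2589, 0.1771], 0.68)]
hook [([0.4515, 0.261, 0.1806], 0.9)]
hook_tip [([0.4454, 0.4033, 0.1127], 0.65)]
mould_a [([0.4684, -0.2565, 0.0015], 0.7), ([0.4951, -0.4203, 0.005], 0.51)]
cup_a [([0.34, -0.347, 0.0004], 0.77), ([0.6137, -0.4016, 0.0001], 0.64)]
tile [([0.7215, -0.1943, -0.0021], 0.76), ([0.4484, 0.2586, 0.1703], 0.56)]
rib [([0.3739, -0.1759, -0.0023], 0.67)]
```

View pics/top0.png

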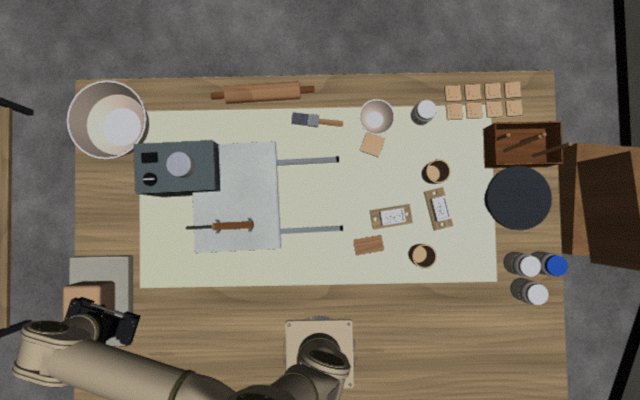

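View pics/scene0.png

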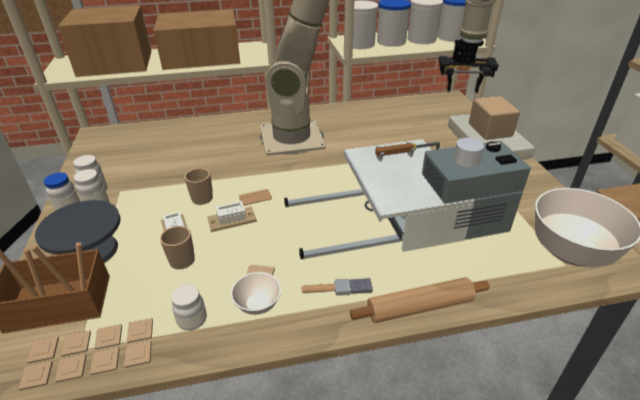

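The pictures show the dryer left (front edge near u≈280 in top), the hook on the roof at (233,226), and only two carriers, at (390,216) and (438,208). The rail ends are at (337,159) and (341,228). I'm moving the wrist camera over the hook.

Emit:
{"fn": "arm_command", "kwargs": {
  "xyz": [
    [0,0,0.04],
    [0,0,0.08],
    [0,0,0.12],
    [0,0,0.16],
    [0,0,0.19],
    [0.24,-0.34,0.2],
    [0.24,-0.34,0.2],
    [0.24,-0.34,0.2],
    [0.24,-0.34,0.2],
    [0.24,-0.34,0.2],
    [0.24,-0.34,0.2],
    [0.24,-0.34,0.2],
    [0.24,-0.34,0.2],
    [0.24,-0.34,0.2],
    [0.24,-0.34,0.2],
    [0.24,-0.34,0.2],
    [0.24,-0.34,0.2],
    [0.24,-0.34,0.2],
    [0.24,-0.34,0.2],
    [0.24,-0.34,0.2]
  ],
  "rot": [
    [0,0,0],
    [0,0,0],
    [0,0,0],
    [0,0,0],
    [0,0,0],
    [0,0,-1.25],
    [0,0,-1.25],
    [0,0,-1.25],
    [0,0,-1.25],
    [0,0,-1.25],
    [0,0,-1.25],
    [0,0,-1.25],
    [0,0,-1.25],
    [0,0,-1.25],
    [0,0,-1.25],
    [0,0,-1.25],
    [0,0,-1.25],
    [0,0,-1.25],
    [0,0,-1.25],
    [0,0,-1.25]
  ],
  "grip": 1
}}

```text
time: 2.87
ee_pos: [0.4357, 0.2546, 0.3892]
eef_rot: [0.706, 0.709, -0.0, -0.0]
ft_force: [0.7, 0.7, 0.6]
width: 0.0873
grip_force: 0.0
```

Run:
```python
from h import *
s=r.read_state(); print(s["ee_pos"],s["eef_rot"],s["joint_positions"])
T,im=snap("wrist","w1"); print(T.round(3).tolist(),r.camera_model("wrist")["fx"])
for l in ("dryer","ledge","eye","rest","hook","hook_tip"): print(l,find(l,"wrist",T))
c="top";T,_=snap(c)
for l in ("dryer","ledge","rest","hook","hook_tip","mould_a"): print(l,find(l,c,T))
```

```text
[0.43572657 0.25457384 0.38920519] [ 7.05700665e-01  7.08510096e-01 -1.15532884e-04 -4.58833954e-05] [-0.91177877  0.02628706  0.30257785  1.40759729 -0.00795766  1.70914132
 -0.60642156]
[[1.0, -0.005, -0.0, 0.436], [0.005, 0.965, 0.263, 0.325], [-0.001, -0.263, 0.965, 0.585], [0.0, 0.0, 0.0, 1.0]] 296.8457000688378
dryer [([0.5348, 0.2926, 0.0012], 0.79)]
ledge [([0.5379, 0.1175, 0.1351], 0.84)]
eye []
rest [([0.4471, 0.2562, 0.1774], 0.6)]
hook [([0.4453, 0.2596, 0.1701], 0.97)]
hook_tip []
dryer [([0.5368, 0.2935, 0.001], 0.74)]
ledge [([0.5434, 0.1216, 0.1365], 0.83)]
rest [([0.4542, 0.2546, 0.1747], 0.76)]
hook [([0.4444, 0.2553, 0.1707], 0.51)]
hook_tip []
mould_a [([0.4694, -0.2604, -0.0036], 0.96), ([0.4865, -0.4231, -0.0034], 0.94)]
```

View pics/w1.png

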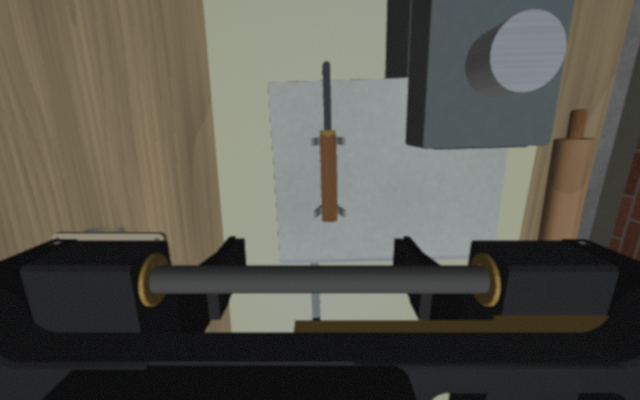

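The wrist picture shows the hook handle from (328,132) to (329,221) and the roof's left edge running from (268,84) to (279,260). I'll get the yaw from pixels.

Run:
```python
from h import *
im=cv2.imread("pics/w1.png"); T=np.array(r.camera_model("wrist")["T"])
hsv=cv2.cvtColor(im,cv2.COLOR_BGR2HSV)
m=cv2.inRange(hsv,(3,120,60),(18,255,255)); m[:,:300]=0;m[:,360:]=0;m[235:]=0
n,l,st,c=cv2.connectedComponentsWithStats(m);k=1+st[1:,4].argmax();print(st[k])
ys,xs=np.where(l==k)
P=np.array([ray("wrist",T,x+.5,y+.5,.186) for x,y in zip(xs,ys)])[:,:2]
(cx,cy),(w,h),a=cv2.minAreaRect(P.astype(np.float32)*1000);print(cx,cy,w,h,a)
# row-wise centre line
rc=np.array([[ray("wrist",T,xs[ys==y].mean()+.5,y+.5,.186)[i] for i in(0,1)] for y in np.unique(ys)[4:-4]])
print("slope dx/dy handle",np.polyfit(rc[:,1],rc[:,0],1))
# roof left edge z=.15
g=cv2.cvtColor(im,cv2.COLOR_BGR2GRAY).astype(float); g=hsv[:,:,1].astype(float)
E=[]
for y in range(95,230):
    d=np.gradient(cv2.GaussianBlur(g[y:y+1,255:300],(5,1),0)[0]); E.append(ray("wrist",T,255+np.abs(d).argmax()+.5,y+.5,.15)[:2])
E=np.array(E); p=np.polyfit(E[:,1],E[:,0],1); res=np.abs(np.polyval(p,E[:,1])-E[:,0]); E=E[res<.003]; print("left edge",np.polyfit(E[:,1],E[:,0],1),len(E))
im=cv2.imread("pics/top0.png");T=np.array(r.camera_model("top")["T"])
g=cv2.GaussianBlur(cv2.cvtColor(im,cv2.COLOR_BGR2HSV)[:,:,1].astype(float),(5,1),0)
E=[]
for y in range(148,245):
    d=np.gradient(g[y,268:292]); E.append(ray("top",T,268+np.abs(d).argmax()+.5,y+.5,.15)[:2])
E=np.array(E);
for _ in range(3):
    p=np.polyfit(E[:,0],E[:,1],1); E=E[np.abs(np.polyval(p,E[:,0])-E[:,1])<.004]
print("front edge y=f(x)",p,len(E),np.polyval(p,.54))
```

```text
[ 321  135   15   85 1086]
449.7834167480469 256.0867004394531 17.39444923400879 115.49871826171875 1.8938944339752197
slope dx/dy handle [-0.0317397   0.45792233]
left edge [-0.03137253  0.37800463] 135
front edge y=f(x) [0.0321863  0.09960691] 89 0.11698751447068118
```

Emit:
{"fn": "arm_command", "kwargs": {
  "xyz": [
    [0.013,0.003,-0.04],
    [0.013,0.003,-0.08],
    [0.013,0.003,-0.12],
    [0.013,0.003,-0.15],
    [0.013,0.003,-0.18],
    [0.013,0.003,-0.2],
    [0.013,0.003,-0.215],
    [0.013,0.003,-0.224],
    [0.013,0.003,-0.228],
    [0.013,0.003,-0.228],
    [0.013,0.003,-0.228]
  ],
  "rot": [
    [0,0,0.028],
    [0,0,0.028],
    [0,0,0.028],
    [0,0,0.028],
    [0,0,0.028],
    [0,0,0.028],
    [0,0,0.028],
    [0,0,0.028],
    [0,0,0.028],
    [0,0,0.028],
    [0,0,0.028]
  ],
  "grip": 1
}}

```text
time: 4.48
ee_pos: [0.4499, 0.2566, 0.1622]
eef_rot: [0.697, 0.717, 0.001, 0.0]
ft_force: [0.9, 0.3, -0.7]
width: 0.087
grip_force: 0.0
```

Emit:
{"fn": "arm_command", "kwargs": {
  "xyz": [
    [0,0,0],
    [0,0,0],
    [0,0,0],
    [0,0,0],
    [0,0,0],
    [0,0,0],
    [0,0,0],
    [0,0,0],
    [0,0,0],
    [0,0,0]
  ],
  "rot": [
    [0,0,0],
    [0,0,0],
    [0,0,0],
    [0,0,0],
    [0,0,0],
    [0,0,0],
    [0,0,0],
    [0,0,0],
    [0,0,0],
    [0,0,0]
  ],
  "grip": 0,
  "squeeze": 45
}}

```text
time: 5.32
ee_pos: [0.4495, 0.2563, 0.1614]
eef_rot: [0.697, 0.717, 0.0, 0.0]
ft_force: [-0.7, 0.4, 0.3]
width: 0.0282
grip_force: 0.0
```

Run:
```python
from h import *
s=r.read_state(); print(s["ee_pos"],s["eef_rot"],s["width"],s["ft_force"])
T,im=snap("wrist","w2")
for l in ("dryer","ledge","rest","hook"): print(l,find(l,"wrist",T))
```

```text
[0.44946157 0.25634195 0.16136995] [6.96771068e-01 7.17293579e-01 1.58542666e-05 1.60494603e-05] 0.028164203648508163 [-0.69271332  0.43205387  0.26660712]
dryer [([0.5344, 0.2921, -0.0], 0.96)]
ledge []
rest []
hook [([0.4481, 0.2581, 0.1736], 0.96)]
```

Emit:
{"fn": "arm_command", "kwargs": {
  "xyz": [
    [0,0,0],
    [0,0,0],
    [0,0,0],
    [0,0,0],
    [0,0,0],
    [0,0,0],
    [0,0,0]
  ],
  "rot": [
    [0,0,0],
    [0,0,0],
    [0,0,0],
    [0,0,0],
    [0,0,0],
    [0,0,0],
    [0,0,0]
  ]
}}

```text
time: 6.15
ee_pos: [0.4495, 0.2563, 0.1614]
eef_rot: [0.697, 0.717, 0.0, 0.0]
ft_force: [-0.4, 0.2, 0.3]
width: 0.0006
grip_force: 0.0
```

Emit:
{"fn": "arm_command", "kwargs": {
  "xyz": [
    [0,0,0.015],
    [0,0,0.04],
    [0,0,0.08],
    [0,0,0.12],
    [0,0,0.12],
    [0,0,0.12]
  ],
  "rot": [
    [0,0,0],
    [0,0,0],
    [0,0,0],
    [0,0,0],
    [0,0,0],
    [0,0,0]
  ]
}}

```text
time: 6.65
ee_pos: [0.4505, 0.257, 0.2837]
eef_rot: [0.697, 0.717, 0.002, 0.0]
ft_force: [-0.9, -0.4, -1.1]
width: 0.0005
grip_force: 0.0
```

Run:
```python
from h import *
s=r.read_state(); print(s["ee_pos"],s["eef_rot"],s["width"],s["ft_force"],s["grip_force"])
for c in ("wrist","scene","top"):
    T,im=snap(c,c+"3")
    for l in ("ledge","rest","hook","hook_tip"): print(c,l,find(l,c,T))
```

```text
[0.45046934 0.25697972 0.2836827 ] [6.96796489e-01 7.17265327e-01 2.24684969e-03 2.35286301e-04] 0.0004909437932574631 [-0.93996142 -0.36492819 -1.08406619] 0.0
wrist ledge []
wrist rest [([0.4463, 0.2576, 0.1767], 0.84)]
wrist hook [([0.4476, 0.2577, 0.173], 0.69)]
wrist hook_tip []
scene ledge [([0.548, 0.1247, 0.135], 0.74)]
scene rest [([0.4485, 0.2599, 0.1735], 0.76)]
scene hook [([0.4484, 0.261, 0.1787], 0.6), ([0.4987, -0.4229, 0.0006], 0.45)]
scene hook_tip [([0.4456, 0.4079, 0.1164], 0.87)]
top ledge [([0.5424, 0.1208, 0.1351], 0.83)]
top rest [([0.4529, 0.2571, 0.1732], 0.83), ([0.3376, -0.351, -0.0002], 0.28)]
top hook [([0.4436, 0.2563, 0.172], 0.5)]
top hook_tip []
```

View pics/scene3.png

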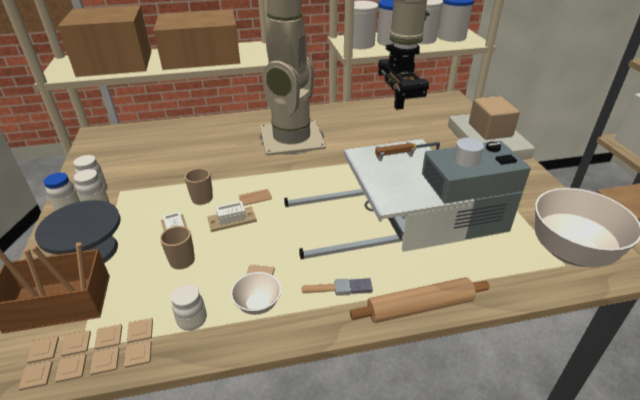

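The hand shut on nothing: the hook still lies in its rest at (395,149). I'll check the near picture.

View pics/w2.png

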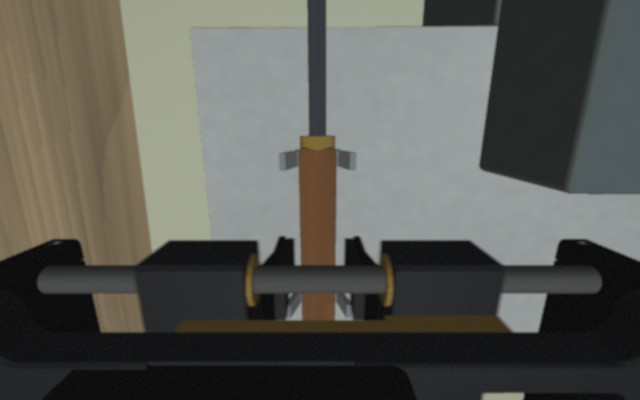

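Run:
```python
from h import *
T=np.array(r.camera_model("scene")["T"]);s=r.read_state()
print(px("scene",T,s["ee_pos"]),px("scene",T,[.449,.257,.175]))
print(s["joint_positions"],s["time"])
```

```text
[np.float64(396.69374940383204), np.float64(118.0874283414421)] [np.float64(393.5367168353116), np.float64(149.2833439785661)]
[-0.89902381  0.0491598   0.3064556   1.60597264 -0.01486256  1.48867916
 -0.56278624] 7.4
```

Run:
```python
from h import *
im=cv2.imread("pics/scene3.png")[60:170,340:500]; a=cv2.resize(im,None,fx=4,fy=4,interpolation=cv2.INTER_CUBIC)
cv2.circle(a,(int((396.7-340)*4),int((118.1-60)*4)),4,(0,0,255),-1)
cv2.imwrite("pics/c3.png",a)
```

```text
(no output)
```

View pics/c3.png

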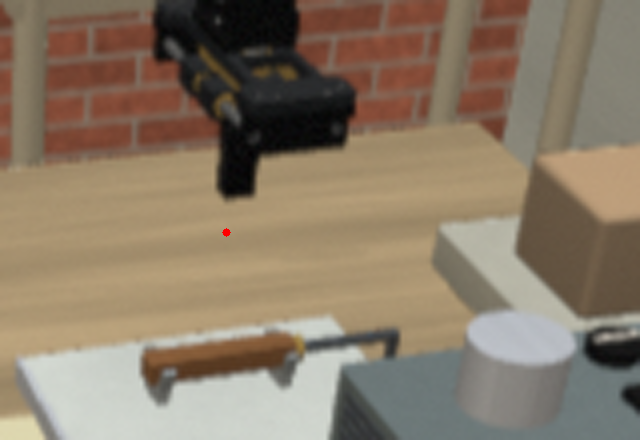

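The fingertips show about 9 px (~30 mm) above where ee_pos says they are (crop: tip (238,195), prediction (227,232)). I'll go down in steps with the hand open and compare again.

Emit:
{"fn": "arm_command", "kwargs": {
  "xyz": [
    [0,0,0],
    [0,0,0],
    [0,0,0],
    [0,0,0],
    [0,0,0],
    [0,0,-0.04],
    [0,0,-0.08],
    [0,0,-0.11],
    [0,0,-0.125],
    [0,0,-0.132],
    [0,0,-0.136],
    [0,0,-0.138],
    [0,0,-0.138],
    [0,0,-0.138],
    [0,0,-0.138]
  ],
  "rot": [
    [0,0,0],
    [0,0,0],
    [0,0,0],
    [0,0,0],
    [0,0,0],
    [0,0,0],
    [0,0,0],
    [0,0,0],
    [0,0,0],
    [0,0,0],
    [0,0,0],
    [0,0,0],
    [0,0,0],
    [0,0,0],
    [0,0,0]
  ],
  "grip": 1
}}

```text
time: 8.65
ee_pos: [0.45, 0.2567, 0.1444]
eef_rot: [0.697, 0.717, 0.001, 0.0]
ft_force: [-0.4, -0.6, -0.1]
width: 0.0855
grip_force: 0.0
```

Run:
```python
from h import *
s=r.read_state(); print(s["ee_pos"],s["width"],s["ft_force"])
T,im=snap("scene","s4"); u,v=px("scene",T,s["ee_pos"])
a=cv2.resize(im[90:190,330:490,::-1],None,fx=4,fy=4,interpolation=cv2.INTER_CUBIC)
cv2.circle(a,(int((u-330)*4),int((v-90)*4)),4,(0,0,255),-1)
cv2.imwrite("pics/c4.png",a)
```

```text
[0.45002635 0.25674397 0.14442989] 0.08552210237838637 [-0.43939728 -0.58700059 -0.128834  ]
```

View pics/c4.png

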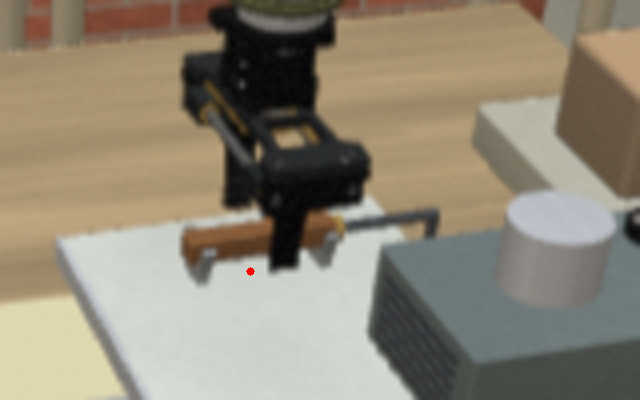

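Emit:
{"fn": "arm_command", "kwargs": {
  "xyz": [
    [0,0,-0.004],
    [0,0,-0.008],
    [0,0,-0.011],
    [0,0,-0.013],
    [0,0,-0.013],
    [0,0,-0.013]
  ],
  "rot": [
    [0,0,0],
    [0,0,0],
    [0,0,0],
    [0,0,0],
    [0,0,0],
    [0,0,0]
  ]
}}

```text
time: 9.2
ee_pos: [0.4494, 0.2563, 0.1302]
eef_rot: [0.697, 0.717, -0.0, 0.0]
ft_force: [-0.3, -0.7, -0.1]
width: 0.0873
grip_force: 0.0
```

Emit:
{"fn": "arm_command", "kwargs": {
  "xyz": [
    [0,0,0],
    [0,0,0],
    [0,0,0],
    [0,0,0],
    [0,0,0],
    [0,0,0],
    [0,0,0],
    [0,0,0],
    [0,0,0],
    [0,0,0],
    [0,0,0],
    [0,0,0],
    [0,0,0],
    [0,0,0],
    [0,0,0],
    [0,0,0]
  ],
  "rot": [
    [0,0,0],
    [0,0,0],
    [0,0,0],
    [0,0,0],
    [0,0,0],
    [0,0,0],
    [0,0,0],
    [0,0,0],
    [0,0,0],
    [0,0,0],
    [0,0,0],
    [0,0,0],
    [0,0,0],
    [0,0,0],
    [0,0,0],
    [0,0,0]
  ],
  "grip": 0,
  "squeeze": 50
}}

```text
time: 10.53
ee_pos: [0.4494, 0.2563, 0.1304]
eef_rot: [0.697, 0.717, 0.0, 0.0]
ft_force: [-0.6, 0.1, 0.4]
width: 0.0214
grip_force: 50.0
```

Emit:
{"fn": "arm_command", "kwargs": {
  "xyz": [
    [0,0,0.02],
    [0,0,0.05],
    [0,0,0.09],
    [0,0,0.12],
    [0,-0.04,0.12],
    [0,-0.08,0.12],
    [0,-0.12,0.12],
    [0,-0.16,0.12],
    [0.01,-0.2,0.12],
    [0.03,-0.235,0.12],
    [0.05,-0.27,0.12],
    [0.075,-0.3,0.12],
    [0.1,-0.32,0.12],
    [0.1,-0.322,0.09],
    [0.1,-0.322,0.05],
    [0.1,-0.322,0.01],
    [0.1,-0.322,-0.03],
    [0.1,-0.322,-0.055],
    [0.1,-0.322,-0.055],
    [0.1,-0.322,-0.055]
  ],
  "rot": [
    [0,0,0],
    [0,0,0],
    [0,0,0],
    [0,0,0],
    [0,0,0],
    [0,0,0],
    [0,0,0],
    [0,0,0],
    [0,0,0],
    [0,0,0],
    [0,0,0],
    [0,0,0],
    [0,0,0],
    [0,0,0],
    [0,0,0],
    [0,0,0],
    [0,0,0],
    [0,0,0],
    [0,0,0],
    [0,0,0]
  ]
}}

```text
time: 12.2
ee_pos: [0.5487, -0.0658, 0.075]
eef_rot: [0.697, 0.717, -0.001, -0.001]
ft_force: [0.5, -0.4, -1.0]
width: 0.0219
grip_force: 50.0
```

Run:
```python
from h import *
s=r.read_state(); print(s["ee_pos"],s["eef_rot"],s["width"],s["ft_force"])
for c in ("wrist","scene","top"):
    T,im=snap(c,c+"5")
    for l in ("eye","rest","hook","hook_tip"): print(c,l,find(l,c,T))
a=cv2.imread("pics/scene5.png")[110:260,270:470]; cv2.imwrite("pics/c5.png",cv2.resize(a,None,fx=4,fy=4,interpolation=cv2.INTER_CUBIC))
```

```text
[ 0.54873569 -0.06584373  0.07500829] [ 6.96836306e-01  7.17229207e-01 -1.04607879e-03 -5.76682444e-04] 0.021866516973621637 [ 0.47410584 -0.40150042 -0.95390231]
wrist eye []
wrist rest []
wrist hook [([0.5491, -0.0639, 0.1153], 0.61)]
wrist hook_tip []
scene eye [([0.5446, 0.1697, 0.0431], 0.64)]
scene rest [([0.4466, 0.2615, 0.173], 0.71)]
scene hook [([0.5517, -0.0614, 0.1261], 0.67), ([0.5438, 0.1228, 0.1405], 0.35)]
scene hook_tip [([0.5461, 0.0837, 0.0621], 0.65)]
top eye []
top rest [([0.4523, 0.2545, 0.1718], 0.76), ([0.6122, -0.4051, -0.0016], 0.49)]
top hook [([0.5364, 0.2912, 0.0042], 0.41)]
top hook_tip [([0.5414, 0.0827, 0.0602], 0.49)]
```

View pics/c5.png

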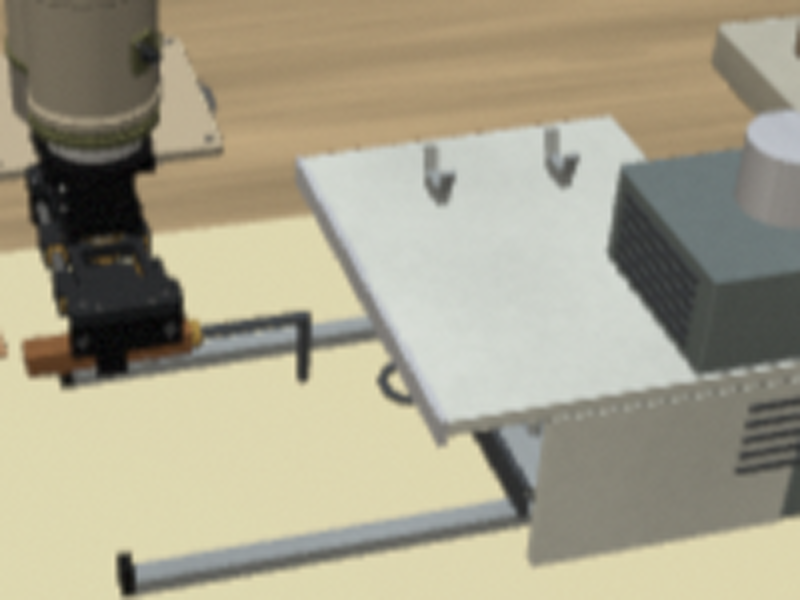

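Crop shows the hook held level, tip at crop (303,380), and the eye ring ahead at (400,382). I'll move in, lower and check.

Emit:
{"fn": "arm_command", "kwargs": {
  "xyz": [
    [-0.001,0.03,0],
    [-0.002,0.06,0],
    [-0.002,0.078,0],
    [-0.002,0.086,0],
    [-0.002,0.086,0],
    [-0.002,0.086,-0.01],
    [-0.002,0.086,-0.02],
    [-0.002,0.086,-0.028],
    [-0.002,0.086,-0.028],
    [-0.002,0.086,-0.028]
  ],
  "rot": [
    [0,0,0],
    [0,0,0],
    [0,0,0],
    [0,0,0],
    [0,0,0],
    [0,0,0],
    [0,0,0],
    [0,0,0],
    [0,0,0],
    [0,0,0]
  ]
}}

```text
time: 13.78
ee_pos: [0.5468, 0.0193, 0.0465]
eef_rot: [0.697, 0.717, -0.001, -0.0]
ft_force: [0.1, 0.4, -1.8]
width: 0.0216
grip_force: 50.0
```

Run:
```python
from h import *
s=r.read_state(); print(s["ee_pos"],s["eef_rot"],s["width"],s["ft_force"])
c="scene";T,im=snap(c,"s6")
for l in ("eye","hook","hook_tip"): print(c,l,find(l,c,T))
a=cv2.imread("pics/s6.png")[110:260,270:470]; cv2.imwrite("pics/c6.png",cv2.resize(a,None,fx=4,fy=4,interpolation=cv2.INTER_CUBIC))
```

```text
[0.54682795 0.01926457 0.04646089] [ 6.97285578e-01  7.16792871e-01 -8.53331513e-04 -2.74020767e-04] 0.021612206708447015 [ 0.0956537   0.35006411 -1.79420613]
scene eye [([0.5446, 0.1661, 0.0443], 0.69)]
scene hook [([0.5466, 0.025, 0.0952], 0.69)]
scene hook_tip []
```

View pics/c6.png

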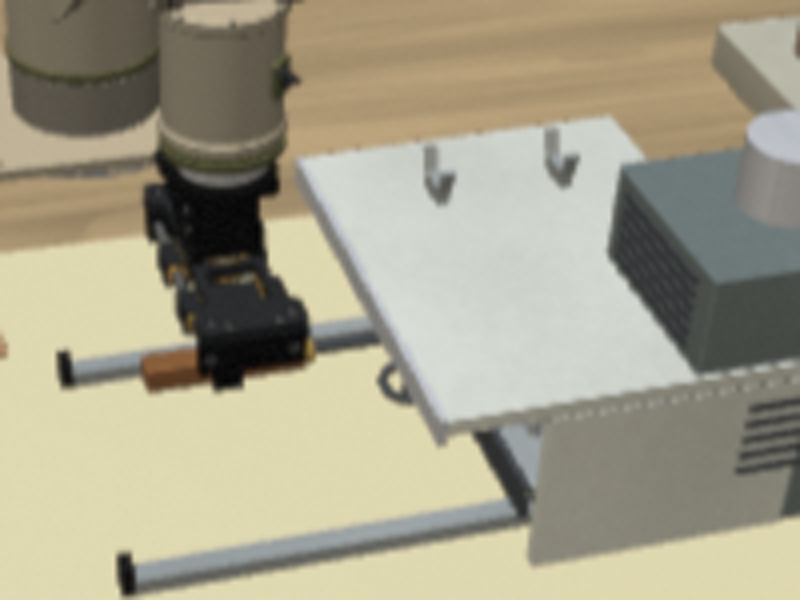

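Emit:
{"fn": "arm_command", "kwargs": {
  "xyz": [
    [0,-0.015,0],
    [0.001,-0.03,0],
    [0.002,-0.05,0],
    [0.003,-0.07,0],
    [0.003,-0.09,0],
    [0.003,-0.1,0],
    [0.003,-0.1,0]
  ],
  "rot": [
    [0,0,0],
    [0,0,0],
    [0,0,0],
    [0,0,0],
    [0,0,0],
    [0,0,0],
    [0,0,0]
  ]
}}

```text
time: 14.57
ee_pos: [0.5504, -0.0823, 0.0478]
eef_rot: [0.698, 0.716, -0.0, 0.001]
ft_force: [-0.5, 0.3, -2.5]
width: 0.0214
grip_force: 50.0
```

Run:
```python
from h import *
s=r.read_state(); print(s["ee_pos"],s["eef_rot"],s["width"],s["ft_force"])
c="scene";T,im=snap(c,"s7")
for l in ("eye","hook","hook_tip","bay0","bay1","bay2"): print(c,l,find(l,c,T))
```

```text
[ 0.55044477 -0.08232963  0.04779402] [ 6.98016442e-01  7.16081439e-01 -7.84728337e-05  6.42824789e-04] 0.021389456740182847 [-0.52341975  0.27571644 -2.54689196]
scene eye [([0.5441, 0.0738, 0.0417], 0.63), ([0.6131, -0.4019, 0.0005], 0.25)]
scene hook [([0.5523, -0.0802, 0.096], 0.59)]
scene hook_tip [([0.5444, 0.0655, 0.0335], 0.67)]
scene bay0 [([0.5421, 0.197, 0.0503], 0.93), ([0.6284, 0.201, 0.0468], 0.86), ([0.4547, 0.1956, 0.052], 0.72)]
scene bay1 [([0.5421, 0.197, 0.0503], 0.93), ([0.6284, 0.201, 0.0468], 0.86), ([0.4547, 0.1956, 0.052], 0.72)]
scene bay2 [([0.5421, 0.197, 0.0503], 0.93), ([0.6284, 0.201, 0.0468], 0.86), ([0.4547, 0.1956, 0.052], 0.72)]
```

Emit:
{"fn": "arm_command", "kwargs": {
  "xyz": [
    [0.001,-0.02,0],
    [0.002,-0.05,0],
    [0.003,-0.08,0],
    [0.004,-0.11,0],
    [0.005,-0.135,0],
    [0.005,-0.155,0],
    [0.006,-0.166,0],
    [0.006,-0.173,0],
    [0.006,-0.177,0],
    [0.006,-0.177,0],
    [0.006,-0.177,0]
  ],
  "rot": [
    [0,0,0],
    [0,0,0],
    [0,0,0],
    [0,0,0],
    [0,0,0],
    [0,0,0],
    [0,0,0],
    [0,0,0],
    [0,0,0],
    [0,0,0],
    [0,0,0]
  ]
}}

```text
time: 15.83
ee_pos: [0.5571, -0.2526, 0.0465]
eef_rot: [0.696, 0.718, 0.001, -0.002]
ft_force: [0.4, 7.5, -3.4]
width: 0.0214
grip_force: 50.0
```

Run:
```python
from h import *
s=r.read_state(); print(s["ee_pos"],s["eef_rot"],s["width"],s["ft_force"])
for c in ("scene","top"):
  T,im=snap(c,c+"8")
  for l in ("eye","hook","hook_tip","bay0"): print(c,l,find(l,c,T))
```

```text
[ 0.55712836 -0.25256828  0.04647416] [ 0.69567947  0.71834924  0.00111633 -0.00178799] 0.021361666994954488 [ 0.38396486  7.50790913 -3.35485295]
scene eye [([0.5521, -0.0958, 0.0392], 0.84)]
scene hook [([0.5555, -0.2494, 0.0976], 0.65), ([0.5437, 0.125, 0.1387], 0.62)]
scene hook_tip [([0.5542, -0.1034, 0.0338], 0.91), ([0.3381, -0.346, -0.0002], 0.44), ([0.4469, 0.2608, 0.1719], 0.22)]
scene bay0 [([0.5495, 0.0296, 0.0479], 0.93), ([0.4616, 0.0268, 0.0485], 0.66), ([0.6337, 0.0326, 0.0469], 0.57)]
top eye []
top hook [([0.5543, -0.2522, 0.0871], 0.45)]
top hook_tip [([0.5502, -0.1077, 0.0329], 0.73), ([0.4536, 0.2564, 0.1736], 0.34), ([0.5533, -0.2511, 0.0899], 0.28)]
top bay0 [([0.4628, 0.0225, 0.0468], 0.95), ([0.5442, 0.0251, 0.0522], 0.92), ([0.6284, 0.0305, 0.0526], 0.7), ([0.5357, 0.2915, 0.0023], 0.52)]
```

Emit:
{"fn": "arm_command", "kwargs": {
  "xyz": [
    [0,0.008,0],
    [0,0.013,0],
    [0,0.013,0],
    [0,0.013,0.03],
    [0,0.013,0.07],
    [0,0.013,0.11],
    [0,0.013,0.15],
    [0,0.013,0.19],
    [0,0.013,0.21],
    [-0.03,0.03,0.21],
    [-0.06,0.05,0.21],
    [-0.09,0.075,0.21],
    [-0.107,0.11,0.21],
    [-0.107,0.15,0.21],
    [-0.107,0.19,0.21],
    [-0.107,0.23,0.21],
    [-0.107,0.27,0.21],
    [-0.107,0.31,0.21],
    [-0.107,0.35,0.21],
    [-0.107,0.39,0.21]
  ],
  "rot": [
    [0,0,0],
    [0,0,0],
    [0,0,0],
    [0,0,0],
    [0,0,0],
    [0,0,0],
    [0,0,0],
    [0,0,0],
    [0,0,0],
    [0,0,0],
    [0,0,0],
    [0,0,0],
    [0,0,0],
    [0,0,0],
    [0,0,0],
    [0,0,0],
    [0,0,0],
    [0,0,0],
    [0,0,0],
    [0,0,0]
  ]
}}

```text
time: 18.0
ee_pos: [0.4492, 0.1351, 0.2578]
eef_rot: [0.697, 0.717, 0.001, 0.0]
ft_force: [1.8, -0.3, -2.2]
width: 0.0216
grip_force: 50.0
```

Emit:
{"fn": "arm_command", "kwargs": {
  "xyz": [
    [0,0.04,0],
    [0,0.08,0],
    [0,0.11,0],
    [0,0.123,0],
    [0,0.123,0],
    [0,0.123,0],
    [0,0.123,-0.04],
    [0,0.123,-0.07],
    [0,0.123,-0.09],
    [0,0.123,-0.1],
    [0,0.123,-0.1],
    [0,0.123,-0.1]
  ],
  "rot": [
    [0,0,0],
    [0,0,0],
    [0,0,0],
    [0,0,0],
    [0,0,0],
    [0,0,0],
    [0,0,0],
    [0,0,0],
    [0,0,0],
    [0,0,0],
    [0,0,0],
    [0,0,0]
  ]
}}

```text
time: 19.0
ee_pos: [0.4501, 0.2556, 0.1584]
eef_rot: [0.697, 0.717, 0.0, 0.0]
ft_force: [-0.6, -0.2, -0.8]
width: 0.0216
grip_force: 50.0
```

Run:
```python
from h import *
s=r.read_state(); print(s["ee_pos"],s["eef_rot"],s["width"],s["ft_force"])
for c in ("scene","wrist","top"):
  T,im=snap(c,c+"9")
  for l in ("hook","hook_tip","rest","eye","bay0","mould_a"): print(c,l,find(l,c,T))
```

```text
[0.450104   0.25559292 0.1583515 ] [6.97287191e-01 7.16791728e-01 3.89934189e-04 1.98749269e-04] 0.021566584001498863 [-0.64466227 -0.23263591 -0.83412629]
scene hook [([0.4523, 0.2598, 0.2081], 0.64)]
scene hook_tip [([0.4484, 0.4021, 0.1427], 0.54)]
scene rest [([0.4466, 0.2579, 0.1728], 0.78)]
scene eye [([0.5512, -0.0923, 0.0404], 0.64)]
scene bay0 [([0.4602, 0.0271, 0.0515], 0.92), ([0.5489, 0.0272, 0.0485], 0.82), ([0.6327, 0.0326, 0.0482], 0.68)]
scene mould_a [([0.4704, -0.255, 0.0004], 0.83), ([0.4955, -0.4188, 0.0044], 0.51)]
wrist hook [([0.4499, 0.2582, 0.2008], 0.62)]
wrist hook_tip []
wrist rest []
wrist eye []
wrist bay0 [([0.451, 0.2584, 0.1998], 0.29)]
wrist mould_a []
top hook [([0.4465, 0.2561, 0.1988], 0.46)]
top hook_tip []
top rest [([0.4516, 0.2584, 0.1747], 0.75)]
top eye [([0.5359, 0.29, 0.0019], 0.75), ([0.5493, -0.0955, 0.0429], 0.65)]
top bay0 [([0.5441, 0.026, 0.0526], 0.89), ([0.6267, 0.0288, 0.0506], 0.88), ([0.4644, 0.0238, 0.0498], 0.8)]
top mould_a [([0.4878, -0.4276, 0.0002], 0.81), ([0.4681, -0.2572, -0.0], 0.58)]
```

Aligned; lowering the last 28 mm, opening and rising.

Emit:
{"fn": "arm_command", "kwargs": {
  "xyz": [
    [0,0,-0.01],
    [0,0,-0.018],
    [0,0,-0.024],
    [0,0,-0.026],
    [0,0,-0.026],
    [0,0,-0.026]
  ],
  "rot": [
    [0,0,0],
    [0,0,0],
    [0,0,0],
    [0,0,0],
    [0,0,0],
    [0,0,0]
  ]
}}

```text
time: 20.55
ee_pos: [0.4493, 0.2562, 0.1309]
eef_rot: [0.697, 0.717, -0.0, -0.0]
ft_force: [-0.4, 0.9, -1.2]
width: 0.0216
grip_force: 50.0
```

Emit:
{"fn": "arm_command", "kwargs": {
  "xyz": [
    [0,0,0],
    [0,0,0],
    [0,0,0],
    [0,0,0],
    [0,0,0],
    [0,0,0],
    [0,0,0],
    [0,0,0],
    [0,0,0],
    [0,0,0.03],
    [0,0,0.07],
    [0,0,0.11],
    [0,0,0.15],
    [0,0,0.17],
    [0,0,0.17],
    [0,0,0.17]
  ],
  "rot": [
    [0,0,0],
    [0,0,0],
    [0,0,0],
    [0,0,0],
    [0,0,0],
    [0,0,0],
    [0,0,0],
    [0,0,0],
    [0,0,0],
    [0,0,0],
    [0,0,0],
    [0,0,0],
    [0,0,0],
    [0,0,0],
    [0,0,0],
    [0,0,0]
  ],
  "grip": 1
}}

```text
time: 21.88
ee_pos: [0.4499, 0.2566, 0.3024]
eef_rot: [0.697, 0.717, 0.001, 0.0]
ft_force: [0.9, -0.3, -1.2]
width: 0.087
grip_force: 0.0
```

Run:
```python
from h import *
s=r.read_state(); print(s["ee_pos"],s["eef_rot"],s["width"],s["ft_force"])
for c in ("scene","wrist","top"):
  T,im=snap(c,c+"10")
  for l in ("hook","hook_tip","rest"): print(c,l,find(l,c,T))
```

```text
[0.44992131 0.25664925 0.30240592] [6.96776836e-01 7.17287011e-01 1.16421786e-03 1.70731662e-04] 0.08695683115352876 [ 0.92262302 -0.28593419 -1.24486465]
scene hook [([0.4532, 0.2617, 0.1767], 0.76)]
scene hook_tip [([0.4448, 0.4042, 0.1184], 0.91)]
scene rest [([0.4473, 0.2613, 0.1742], 0.91)]
wrist hook [([0.4471, 0.2582, 0.1734], 0.96)]
wrist hook_tip []
wrist rest [([0.4488, 0.2556, 0.1764], 0.69), ([0.721, -0.204, 0.0027], 0.38)]
top hook [([0.4448, 0.2536, 0.173], 0.45)]
top hook_tip []
top rest [([0.4538, 0.2583, 0.1766], 0.7), ([0.5466, 0.1225, 0.1377], 0.59)]
```

Emit:
{"fn": "arm_command", "kwargs": {
  "xyz": [
    [0,-0.04,0.02],
    [0,-0.08,0.03],
    [0.02,-0.12,0.03],
    [0.05,-0.15,0.03],
    [0.075,-0.18,0.03],
    [0.095,-0.21,0.03],
    [0.095,-0.23,0.03],
    [0.095,-0.23,0.03],
    [0.095,-0.23,0.03],
    [0.095,-0.23,0.03]
  ],
  "rot": [
    [0,0,0],
    [0,0,0],
    [0,0,0],
    [0,0,0],
    [0,0,0],
    [0,0,0],
    [0,0,0],
    [0,0,0],
    [0,0,0],
    [0,0,0]
  ]
}}

```text
time: 23.32
ee_pos: [0.5443, 0.0274, 0.3313]
eef_rot: [0.696, 0.718, 0.0, -0.0]
ft_force: [0.4, 0.3, 1.1]
width: 0.087
grip_force: 0.0
```

Run:
```python
from h import *
s=r.read_state(); print(s["ee_pos"],s["eef_rot"])
T,im=snap("wrist","w11"); np.save("T11.npy",T)
for l in ("bay0","eye","ledge"): print(l,find(l,"wrist",T))
```

```text
[0.54431001 0.02741381 0.3313499 ] [ 6.96391462e-01  7.17662069e-01  1.96148288e-04 -2.18720101e-04]
bay0 [([0.5478, 0.0258, 0.0497], 0.71), ([0.4594, 0.0242, 0.0513], 0.57), ([0.6364, 0.0289, 0.0482], 0.56), ([0.5529, -0.0928, 0.0443], 0.5)]
eye [([0.5521, -0.0959, 0.0429], 0.59)]
ledge [([0.541, 0.1212, 0.1341], 0.81)]
```

View pics/w11.png

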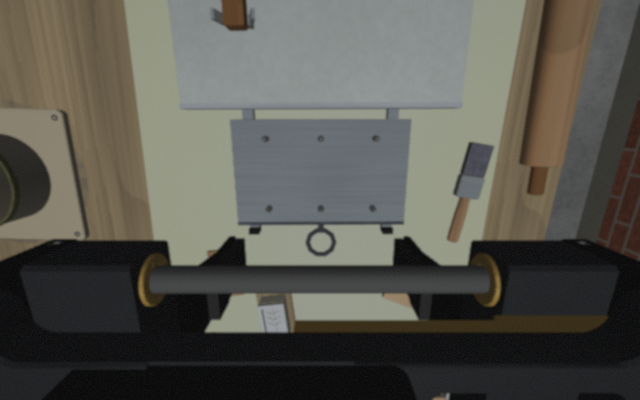

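Six dowels are visible at about (265/321/376,139) and (269/321/373,208). I'll locate them precisely.

```bash
cat >> h.py <<'E'
def rigid(A,B):
    A=np.array(A);B=np.array(B);a=A.mean(0);b=B.mean(0);H=(A-a).T@(B-b)
    th=np.arctan2(H[0,1]-H[1,0],H[0,0]+H[1,1]);c,s=np.cos(th),np.sin(th);M=np.array([[c,-s],[s,c]])
    return b-M@a,th,((A@M.T+b-M@a)-B)
def dark(im,u,v,w=8):
    g=cv2.cvtColor(im,cv2.COLOR_BGR2GRAY).astype(float)[v-w:v+w+1,u-w:u+w+1]
    m=np.clip(np.percentile(g,70)-12-g,0,None); ys,xs=np.mgrid[-w:w+1,-w:w+1]
    return u+.5+(m*xs).sum()/m.sum(), v+.5+(m*ys).sum()/m.sum()
E
python3 - <<'E'
from h import *
im=cv2.imread("pics/w11.png");T=np.load("T11.npy")
P=[(265,139),(321,139),(376,139),(269,208),(321,208),(373,208)]
q=[dark(im,*p) for p in P]; print(np.round(q,1).tolist())
L=[(x,y) for y in(.056,-.056) for x in(-.085,0,.085)]
for z in(.056,.062,.070):
    t,th,e=rigid(L,[ray("wrist",T,u,v,z)[:2] for u,v in q]);print(z,t,th,np.round(e*1e3,1).tolist())
a=cv2.resize(im[120:225,235:410],None,fx=4,fy=4,interpolation=cv2.INTER_CUBIC);cv2.imwrite("pics/c11.png",a)
E
```

```text
[[266.1, 138.7], [320.7, 138.4], [375.3, 138.2], [269.3, 208.7], [320.8, 208.4], [372.5, 208.3]]
0.056 [0.54692649 0.02556374] 0.035019940948900215 [[-0.6, -0.1], [-0.0, -0.1], [0.5, -0.1], [-0.1, 0.2], [0.0, 0.0], [0.1, 0.1]]
0.062 [0.54686878 0.0264827 ] 0.035019940948900194 [[-1.7, 0.6], [-0.0, 0.6], [1.6, 0.7], [-1.2, -0.6], [0.1, -0.7], [1.2, -0.5]]
0.07 [0.54679183 0.02770798] 0.035019940948900104 [[-3.1, 1.5], [-0.1, 1.6], [3.0, 1.7], [-2.6, -1.6], [0.1, -1.7], [2.7, -1.4]]
```

View pics/c11.png

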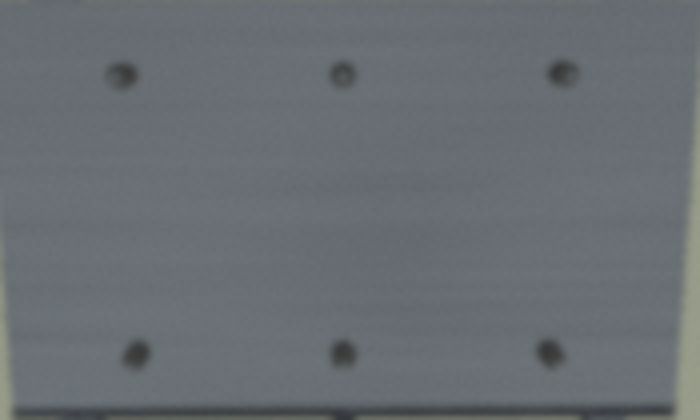

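Emit:
{"fn": "arm_command", "kwargs": {
  "xyz": [
    [-0.076,-0.283,0],
    [-0.076,-0.283,0],
    [-0.076,-0.283,0],
    [-0.076,-0.283,0],
    [-0.076,-0.283,0],
    [-0.076,-0.283,0],
    [-0.076,-0.283,0],
    [-0.076,-0.283,0],
    [-0.076,-0.283,0],
    [-0.076,-0.283,0],
    [-0.076,-0.283,0],
    [-0.076,-0.283,0]
  ],
  "rot": [
    [0,0,0],
    [0,0,0],
    [0,0,0],
    [0,0,0],
    [0,0,0],
    [0,0,0],
    [0,0,0],
    [0,0,0],
    [0,0,0],
    [0,0,0],
    [0,0,0],
    [0,0,0]
  ]
}}

```text
time: 24.52
ee_pos: [0.4692, -0.2551, 0.3313]
eef_rot: [0.696, 0.718, 0.0, -0.0]
ft_force: [-0.2, 0.6, -0.1]
width: 0.0872
grip_force: 0.0
```

Run:
```python
from h import *
s=r.read_state(); print(s["ee_pos"],s["eef_rot"])
T,im=snap("wrist","w12"); np.save("T12.npy",T)
for l in ("mould_a","cup_a","rib"): print(l,find(l,"wrist",T))
```

```text
[ 0.46923328 -0.25505056  0.33128686] [ 6.95738681e-01  7.18294962e-01  1.43932072e-04 -1.22404750e-04]
mould_a [([0.4921, -0.427, -0.0006], 0.84), ([0.4644, -0.2569, -0.0013], 0.7)]
cup_a [([0.6133, -0.4013, -0.001], 0.61), ([0.3351, -0.3523, -0.0011], 0.58)]
rib [([0.3699, -0.1807, -0.0032], 0.56)]
```

View pics/w12.png

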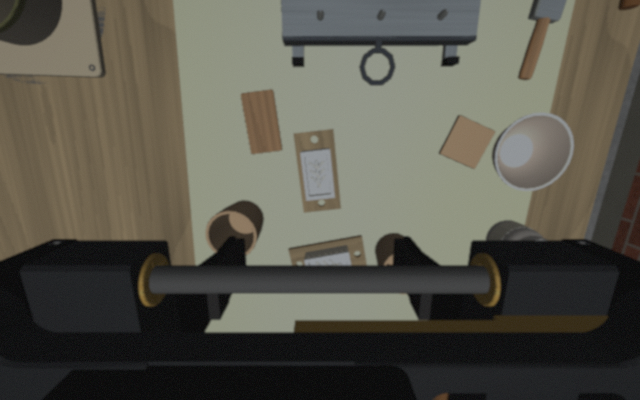

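Carrier 1 is at (317,170) with holes at (314,139) and (321,204). Carrier 2 lies by the cups at about (328,250), partly hidden.

```bash
cat >> h.py <<'E'
def holes(im,T,P,w=6):
    g=im.astype(float)[:,:,0]; out=[]
    for u,v in P:
        a=g[v-w:v+w+1,u-w:u+w+1]; m=np.clip(a-np.percentile(a,40)-15,0,None); ys,xs=np.mgrid[-w:w+1,-w:w+1]
        out.append((u+.5+(m*xs).sum()/m.sum(), v+.5+(m*ys).sum()/m.sum()))
    Q=np.array([ray("wrist",T,u,v,.009)[:2] for u,v in out]); d=Q[0]-Q[1]
    return np.round(out,1).tolist(),Q.mean(0),np.linalg.norm(d),np.arctan2(-d[0],d[1])
def board(im,T,u,v):
    h=cv2.cvtColor(im,cv2.COLOR_BGR2HSV); m=cv2.inRange(h,(8,70,40),(25,255,255))
    m=cv2.morphologyEx(m,cv2.MORPH_OPEN,np.ones((3,3)))
    cs,_=cv2.findContours(m,cv2.RETR_EXTERNAL,cv2.CHAIN_APPROX_NONE)
    c=min(cs,key=lambda c:-cv2.pointPolygonTest(c,(u,v),True))
    P=np.array([ray("wrist",T,p[0][0]+.5,p[0][1]+.5,.01)[:2] for p in c]).astype(np.float32)*1000
    return cv2.minAreaRect(P)
E
python3 - <<'E'
from h import *
im=cv2.imread("pics/w12.png");T=np.load("T12.npy")
print(holes(im,T,[(314,139),(321,203)])); print(board(im,T,317,170))
print(ray("wrist",T,300,254,.01),ray("wrist",T,357,252,.01))
E
```

```text
([[314.3, 139.4], [321.1, 199.7]], array([ 0.46686311, -0.25696752]), np.float64(0.1060747136451452), np.float64(0.14289789310009404))
((459.4738464355469, -207.26759338378906), (62.53718185424805, 28.49666404724121), 8.672274589538574)
[ 0.43833901 -0.41579883  0.01      ] [ 0.54543893 -0.40818011  0.01      ]
```

Emit:
{"fn": "arm_command", "kwargs": {
  "xyz": [
    [-0.002,-0.04,0],
    [-0.002,-0.07,0],
    [-0.002,-0.07,0],
    [-0.002,-0.07,0],
    [-0.002,-0.07,0],
    [-0.002,-0.07,0]
  ],
  "rot": [
    [0,0,0.1],
    [0,0,0.1],
    [0,0,0.1],
    [0,0,0.1],
    [0,0,0.1],
    [0,0,0.1]
  ]
}}

```text
time: 25.22
ee_pos: [0.467, -0.3255, 0.3313]
eef_rot: [0.659, 0.752, 0.0, -0.0]
ft_force: [-0.2, 0.3, 0.3]
width: 0.0869
grip_force: 0.0
```

Run:
```python
from h import *
s=r.read_state(); print(s["ee_pos"],s["eef_rot"])
T,im=snap("wrist","w13"); np.save("T13.npy",T)
im=np.ascontiguousarray(im[:,:,::-1])
for l in ("mould_a",): print(l,find(l,"wrist",T))
a=np.array([.4669,-.257,.009])
for sg in(1,-1): print(px("wrist",T,a+sg*.056*np.array([-.13,.99,0])))
cv2.imwrite("pics/c13.png",cv2.resize(im[40:240,220:420],None,fx=3,fy=3,interpolation=cv2.INTER_CUBIC))
```

```text
[ 0.46702413 -0.32546826  0.33134578] [ 6.59471662e-01  7.51729356e-01  2.95918219e-04 -1.22198289e-04]
mould_a [([0.4649, -0.2567, 0.0], 0.74), ([0.4932, -0.4248, -0.0005], 0.67)]
[np.float64(324.6195868635074), np.float64(93.78140300312906)]
[np.float64(324.251454834885), np.float64(162.4354558332335)]
```

View pics/c13.png

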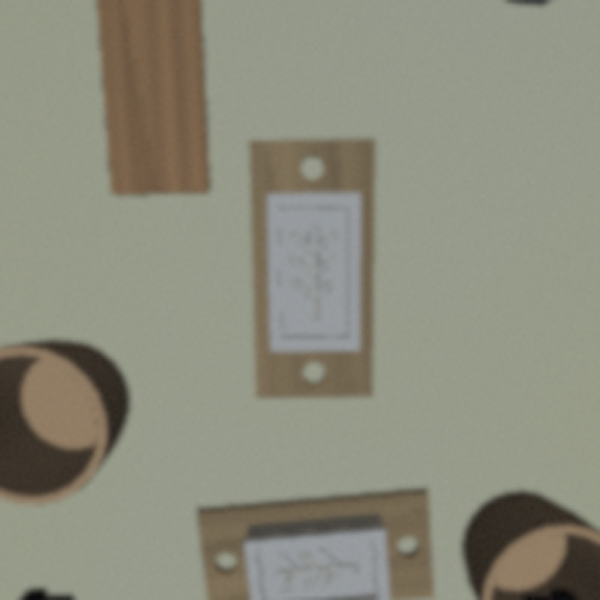

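Carrier 1's holes lie at (324,96) and (324.6,163.7); carrier 2's at (295.3,226.7) and (355.7,221.7), all clear.

Run:
```python
from h import *
im=cv2.imread("pics/w13.png");T=np.load("T13.npy")
print(holes(im,T,[(324,96),(324,163)],5)); print(holes(im,T,[(295,226),(355,221)],5))
```

```text
([[324.1, 96.2], [324.6, 163.9]], array([ 0.46722261, -0.26010738]), np.float64(0.11076233149505131), np.float64(0.14388082411070824))
([[295.5, 226.8], [355.8, 221.4]], array([ 0.49184521, -0.42370911]), np.float64(0.11100410939592073), np.float64(1.7948829803050401))
```

Emit:
{"fn": "arm_command", "kwargs": {
  "xyz": [
    [0,0.04,0],
    [0,0.065,-0.03],
    [0,0.065,-0.07],
    [0,0.065,-0.11],
    [0,0.065,-0.15],
    [0,0.065,-0.19],
    [0,0.065,-0.22],
    [0,0.065,-0.25],
    [0,0.065,-0.275],
    [0,0.065,-0.295],
    [0,0.065,-0.31],
    [0,0.065,-0.32],
    [0,0.065,-0.32],
    [0,0.065,-0.32]
  ],
  "rot": [
    [0,0,0.013],
    [0,0,0.013],
    [0,0,0.013],
    [0,0,0.013],
    [0,0,0.013],
    [0,0,0.013],
    [0,0,0.013],
    [0,0,0.013],
    [0,0,0.013],
    [0,0,0.013],
    [0,0,0.013],
    [0,0,0.013],
    [0,0,0.013],
    [0,0,0.013]
  ]
}}

```text
time: 26.48
ee_pos: [0.4667, -0.2614, 0.0117]
eef_rot: [0.655, 0.756, 0.0, -0.0]
ft_force: [0.0, -0.4, 0.1]
width: 0.087
grip_force: 0.0
```

Run:
```python
from h import *
s=r.read_state(); print(s["ee_pos"],s["ft_force"],s["joint_positions"])
T,im=snap("scene","s14"); u,v=px("scene",T,s["ee_pos"])
cu,cv=int(u)-70,int(v)-70
print(u,v,cu,cv,(T@[0,0,0,1])[:3])
cv2.imwrite("pics/c14.png",cv2.resize(im[cv:cv+120,cu:cu+140,::-1],None,fx=5,fy=5,interpolation=cv2.INTER_CUBIC))
```

```text
[ 0.46668752 -0.26136332  0.01172186] [ 0.03065579 -0.42068689  0.08356583] [-0.14420093  0.36541921  0.66800328  1.91953388 -0.2759643   0.94868126
  0.79702325]
229.55360746402397 216.908365554797 159 146 [ 1.56095868 -0.19864882  0.89294545]
```

View pics/c14.png

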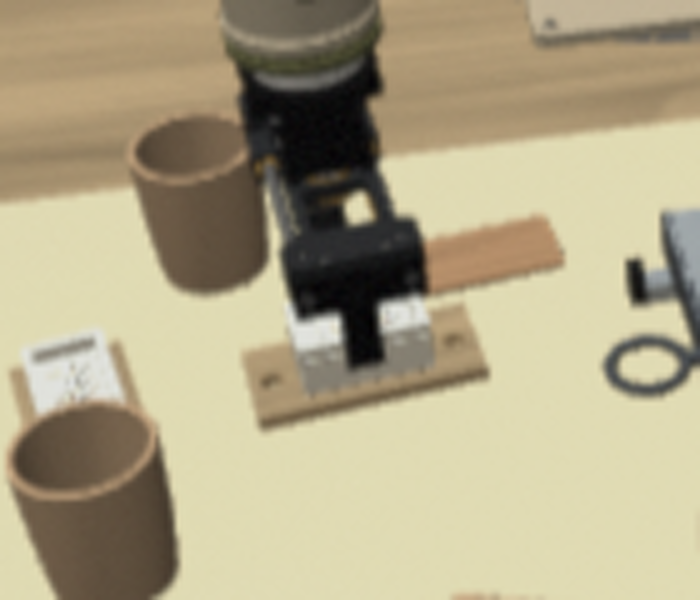

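Emit:
{"fn": "arm_command", "kwargs": {
  "xyz": [
    [0,0,-0.006],
    [0,0,-0.012],
    [0,0,-0.017],
    [0,0,-0.017],
    [0,0,-0.017]
  ],
  "rot": [
    [0,0,0],
    [0,0,0],
    [0,0,0],
    [0,0,0],
    [0,0,0]
  ]
}}

```text
time: 26.95
ee_pos: [0.4662, -0.2616, -0.0059]
eef_rot: [0.655, 0.755, -0.0, -0.0]
ft_force: [-0.5, -0.1, 0.8]
width: 0.0871
grip_force: 0.0
```

Emit:
{"fn": "arm_command", "kwargs": {
  "xyz": [
    [0,0,0],
    [0,0,0],
    [0,0,0],
    [0,0,0],
    [0,0,0],
    [0,0,0],
    [0,0,0],
    [0,0,0],
    [0,0,0],
    [0,0,0],
    [0,0,0],
    [0,0,0]
  ],
  "rot": [
    [0,0,0],
    [0,0,0],
    [0,0,0],
    [0,0,0],
    [0,0,0],
    [0,0,0],
    [0,0,0],
    [0,0,0],
    [0,0,0],
    [0,0,0],
    [0,0,0],
    [0,0,0]
  ],
  "grip": 0,
  "squeeze": 30
}}

```text
time: 27.95
ee_pos: [0.4666, -0.2616, -0.0056]
eef_rot: [0.655, 0.756, 0.0, 0.0]
ft_force: [0.1, 0.5, 0.9]
width: 0.0478
grip_force: 30.0
```

Emit:
{"fn": "arm_command", "kwargs": {
  "xyz": [
    [0,0,0.02],
    [0,0,0.05],
    [0,0,0.09],
    [0,0,0.13],
    [-0.005,0.03,0.13],
    [-0.005,0.06,0.13],
    [-0.005,0.1,0.13],
    [-0.005,0.14,0.13],
    [-0.005,0.18,0.13],
    [-0.005,0.22,0.13],
    [-0.005,0.25,0.13],
    [-0.005,0.27,0.13],
    [-0.005,0.283,0.13],
    [-0.005,0.283,0.11],
    [-0.005,0.283,0.1],
    [-0.005,0.283,0.1],
    [-0.005,0.283,0.1]
  ],
  "rot": [
    [0,0,0],
    [0,0,0],
    [0,0,0],
    [0,0,0],
    [0,0,-0.05],
    [0,0,-0.108],
    [0,0,-0.108],
    [0,0,-0.108],
    [0,0,-0.108],
    [0,0,-0.108],
    [0,0,-0.108],
    [0,0,-0.108],
    [0,0,-0.108],
    [0,0,-0.108],
    [0,0,-0.108],
    [0,0,-0.108],
    [0,0,-0.108]
  ]
}}

```text
time: 29.37
ee_pos: [0.4606, 0.0204, 0.0938]
eef_rot: [0.695, 0.719, -0.001, -0.0]
ft_force: [0.6, 0.6, -3.4]
width: 0.0478
grip_force: 30.0
```

Run:
```python
from h import *
s=r.read_state(); print(s["ee_pos"],s["eef_rot"],s["width"],s["ft_force"])
T,im=snap("wrist","w15"); np.save("T15.npy",T)
cv2.imwrite("pics/c15.png",cv2.resize(im[0:300,120:520,::-1],None,fx=2,fy=2,interpolation=cv2.INTER_CUBIC))
snap("scene","s15")
```

```text
[0.46064599 0.02039681 0.09379539] [ 6.95444460e-01  7.18578968e-01 -1.04727857e-03 -4.14819351e-04] 0.04778580054322399 [ 0.58620206  0.61918407 -3.37690068]
```

View pics/c15.png

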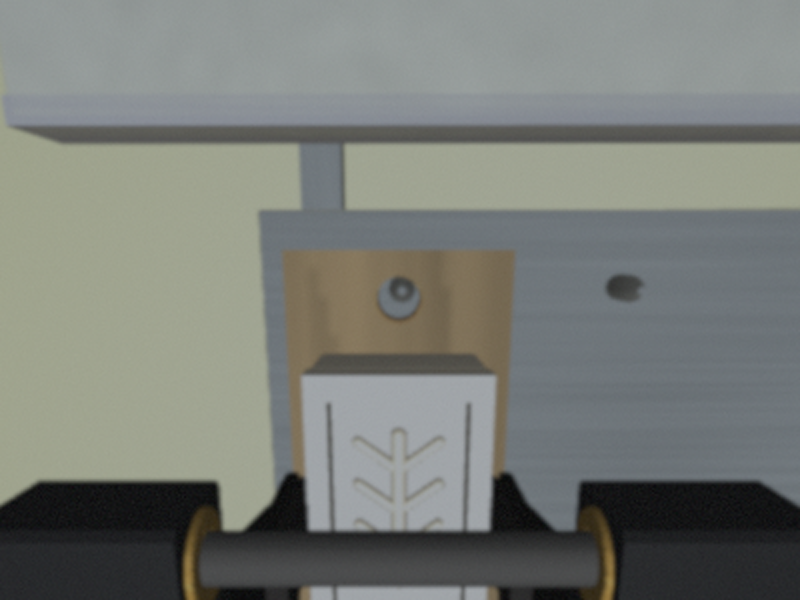

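The dowel shows through the hole: hole centre at px (319.5,148.5), dowel tip at (320.5,144.5).

Run:
```python
from h import *
T=np.load("T15.npy")
h=ray("wrist",T,319.6,148.6,.1075); d=ray("wrist",T,320.6,144.8,.073); print(h,d,d-h)
print("pred bay0 dowel +y", np.array([.4620,.0227])+.056*np.array([-.035,1]))
```

```text
[0.45912728 0.07854755 0.1075    ] [0.45978955 0.07887409 0.073     ] [ 0.00066227  0.00032654 -0.0345    ]
pred bay0 dowel +y [0.46004 0.0787 ]
```

Emit:
{"fn": "arm_command", "kwargs": {
  "xyz": [
    [0.001,0,0],
    [0.001,0,-0.01],
    [0.001,0,-0.018],
    [0.001,0,-0.024],
    [0.001,0,-0.03],
    [0.001,0,-0.035],
    [0.001,0,-0.039],
    [0.001,0,-0.042],
    [0.001,0,-0.042],
    [0.001,0,-0.042]
  ],
  "rot": [
    [0,0,0],
    [0,0,0],
    [0,0,0],
    [0,0,0],
    [0,0,0],
    [0,0,0],
    [0,0,0],
    [0,0,0],
    [0,0,0],
    [0,0,0]
  ]
}}

```text
time: 30.3
ee_pos: [0.4625, 0.0213, 0.0524]
eef_rot: [0.695, 0.719, -0.0, 0.0]
ft_force: [0.1, -0.3, -3.2]
width: 0.0477
grip_force: 30.0
```

Emit:
{"fn": "arm_command", "kwargs": {
  "xyz": [
    [0,0,-0.002],
    [0,0,-0.004],
    [0,0,-0.006],
    [0,0,-0.007],
    [0,0,-0.007],
    [0,0,-0.007]
  ],
  "rot": [
    [0,0,0],
    [0,0,0],
    [0,0,0],
    [0,0,0],
    [0,0,0],
    [0,0,0]
  ]
}}

```text
time: 30.8
ee_pos: [0.4625, 0.0213, 0.0453]
eef_rot: [0.695, 0.719, -0.0, 0.0]
ft_force: [1.2, 0.3, -2.1]
width: 0.0482
grip_force: 30.0
```

Emit:
{"fn": "arm_command", "kwargs": {
  "xyz": [
    [0,0,0],
    [0,0,0],
    [0,0,0],
    [0,0,0],
    [0,0,0],
    [0,0,0],
    [0,0,0],
    [0,0,0.02],
    [0,0,0.06],
    [0,0,0.1],
    [0,0,0.14],
    [0,-0.03,0.18],
    [0,-0.06,0.21],
    [0,-0.09,0.24],
    [0,-0.12,0.27],
    [0,-0.16,0.285],
    [0,-0.2,0.29],
    [0,-0.24,0.29],
    [0,-0.28,0.29],
    [0,-0.32,0.29]
  ],
  "rot": [
    [0,0,0],
    [0,0,0],
    [0,0,0],
    [0,0,0],
    [0,0,0],
    [0,0,0],
    [0,0,0],
    [0,0,0],
    [0,0,0],
    [0,0,0],
    [0,0,0],
    [0,0,-0.12],
    [0,0,-0.24],
    [0,0,-0.36],
    [0,0,-0.48],
    [0,0,-0.6],
    [0,0,-0.72],
    [0,0,-0.84],
    [0,0,-0.96],
    [0,0,-1.08]
  ],
  "grip": 1
}}

```text
time: 32.47
ee_pos: [0.4622, -0.2967, 0.3361]
eef_rot: [0.966, 0.257, 0.001, 0.0]
ft_force: [0.3, 1.2, 0.5]
width: 0.0872
grip_force: 0.0
```

Emit:
{"fn": "arm_command", "kwargs": {
  "xyz": [
    [-0.01,-0.04,0],
    [-0.02,-0.08,0],
    [-0.02,-0.12,0],
    [-0.02,-0.136,0],
    [-0.02,-0.136,0],
    [-0.02,-0.136,0]
  ],
  "rot": [
    [0,0,-0.12],
    [0,0,-0.24],
    [0,0,-0.3],
    [0,0,-0.3],
    [0,0,-0.3],
    [0,0,-0.3]
  ]
}}

```text
time: 32.97
ee_pos: [0.4418, -0.4316, 0.3348]
eef_rot: [0.994, 0.111, -0.001, 0.0]
ft_force: [0.1, 0.4, -0.6]
width: 0.0868
grip_force: 0.0
```

Run:
```python
from h import *
s=r.read_state(); print(s["ee_pos"],s["eef_rot"],s["joint_positions"])
T,im=snap("wrist","w16"); np.save("T16.npy",T)
for l in ("mould_a",): print(l,find(l,"wrist",T))
a=np.array([.4918,-.4237,.009]);y=np.array([.975,.222,0])
for sg in(1,-1): print(px("wrist",T,a+sg*.056*y))
m=im[30:230,200:440,::-1]; cv2.imwrite("pics/c16.png",cv2.resize(m,None,fx=3,fy=3,interpolation=cv2.INTER_CUBIC))
for c in ("top","scene"):
    T,_=snap(c,c+"16"); print(c,find("mould_a",c,T),find("hook",c,T),find("bay0",c,T))
```

```text
[ 0.44184012 -0.43162663  0.33476036] [ 9.93801704e-01  1.11164307e-01 -8.15718210e-04  6.15572325e-05] [ 0.04107057  0.38200218  0.94276659  1.25696    -0.30592093  1.64973296
 -0.42480352]
mould_a [([0.4907, -0.4253, -0.0008], 0.71), ([0.4621, 0.0248, 0.0519], 0.64)]
[np.float64(320.2801182949085), np.float64(105.07963366408167)]
[np.float64(320.2368870581623), np.float64(172.16841942986562)]
top [([0.4864, -0.4233, 0.0009], 0.88), ([0.463, 0.0253, 0.0491], 0.58)] [([0.4451, 0.2551, 0.17], 0.71)] [([0.4651, 0.0247, 0.0479], 0.78), ([0.6266, 0.0304, 0.052], 0.72), ([0.5406, 0.0231, 0.0528], 0.71), ([0.3397, -0.3489, -0.0032], 0.69), ([0.5398, 0.1232, 0.1346], 0.38)]
scene [([0.4633, 0.0304, 0.0496], 0.78), ([0.4497, 0.2585, 0.1791], 0.71), ([0.4942, -0.4193, 0.0034], 0.53)] [([0.451, 0.2607, 0.179], 0.82)] [([0.4608, 0.0282, 0.0536], 0.64), ([0.6347, 0.0333, 0.0476], 0.55), ([0.4497, 0.2622, 0.1807], 0.36)]
```

View pics/c16.png

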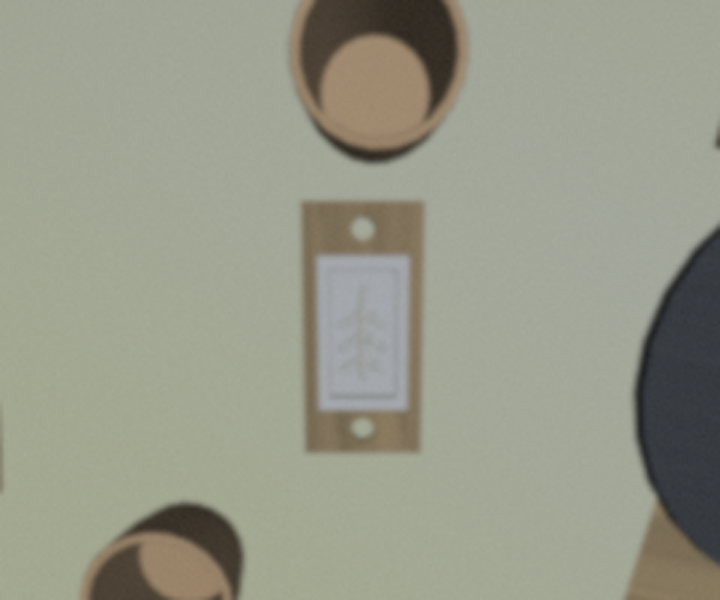

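Carrier 2 is square in view: holes at px (320.7,106.3) and (320.7,172.7), not shifted. Going down on it.

Emit:
{"fn": "arm_command", "kwargs": {
  "xyz": [
    [0.03,0.004,-0.02],
    [0.049,0.006,-0.05],
    [0.049,0.006,-0.09],
    [0.049,0.006,-0.13],
    [0.049,0.006,-0.17],
    [0.049,0.006,-0.21],
    [0.049,0.006,-0.24],
    [0.049,0.006,-0.27],
    [0.049,0.006,-0.29],
    [0.049,0.006,-0.31],
    [0.049,0.006,-0.325],
    [0.049,0.006,-0.335],
    [0.049,0.006,-0.34],
    [0.049,0.006,-0.34],
    [0.049,0.006,-0.34]
  ],
  "rot": [
    [0,0,0],
    [0,0,0],
    [0,0,0],
    [0,0,0],
    [0,0,0],
    [0,0,0],
    [0,0,0],
    [0,0,0],
    [0,0,0],
    [0,0,0],
    [0,0,0],
    [0,0,0],
    [0,0,0],
    [0,0,0],
    [0,0,0]
  ]
}}

```text
time: 34.72
ee_pos: [0.4918, -0.4252, -0.0038]
eef_rot: [0.994, 0.112, 0.0, 0.0]
ft_force: [0.2, -0.3, 0.2]
width: 0.0871
grip_force: 0.0
```

Emit:
{"fn": "arm_command", "kwargs": {
  "xyz": [
    [0,0,0],
    [0,0,0],
    [0,0,0],
    [0,0,0],
    [0,0,0],
    [0,0,0],
    [0,0,0],
    [0,0,0],
    [0,0,0],
    [0,0,0],
    [0,0,0],
    [0,0,0]
  ],
  "rot": [
    [0,0,0],
    [0,0,0],
    [0,0,0],
    [0,0,0],
    [0,0,0],
    [0,0,0],
    [0,0,0],
    [0,0,0],
    [0,0,0],
    [0,0,0],
    [0,0,0],
    [0,0,0]
  ],
  "grip": 0,
  "squeeze": 30
}}

```text
time: 35.72
ee_pos: [0.4915, -0.4246, -0.0046]
eef_rot: [0.994, 0.112, 0.0, -0.0]
ft_force: [-0.9, 1.0, 1.4]
width: 0.0478
grip_force: 30.0
```

Emit:
{"fn": "arm_command", "kwargs": {
  "xyz": [
    [0,0,0.02],
    [0,0,0.05],
    [0,0,0.09],
    [0,0,0.13],
    [0,0,0.16],
    [0.02,0.03,0.16],
    [0.04,0.06,0.16],
    [0.06,0.095,0.16],
    [0.08,0.13,0.16],
    [0.095,0.165,0.16],
    [0.11,0.2,0.16],
    [0.12,0.24,0.16],
    [0.13,0.28,0.16],
    [0.14,0.32,0.16],
    [0.14,0.36,0.16],
    [0.14,0.395,0.16],
    [0.14,0.425,0.16],
    [0.14,0.445,0.16],
    [0.14,0.453,0.16],
    [0.14,0.453,0.16]
  ],
  "rot": [
    [0,0,0],
    [0,0,0],
    [0,0,0],
    [0,0,0],
    [0,0,0],
    [0,0,0.11],
    [0,0,0.22],
    [0,0,0.33],
    [0,0,0.44],
    [0,0,0.55],
    [0,0,0.66],
    [0,0,0.77],
    [0,0,0.88],
    [0,0,0.99],
    [0,0,1.1],
    [0,0,1.2],
    [0,0,1.3],
    [0,0,1.36],
    [0,0,1.381],
    [0,0,1.381]
  ]
}}

```text
time: 37.38
ee_pos: [0.6314, 0.03, 0.155]
eef_rot: [0.694, 0.72, 0.0, -0.0]
ft_force: [0.3, 0.3, -4.4]
width: 0.0481
grip_force: 30.0
```

Emit:
{"fn": "arm_command", "kwargs": {
  "xyz": [
    [0,0,-0.03],
    [0,0,-0.06],
    [0,0,-0.06],
    [0,0,-0.06]
  ],
  "rot": [
    [0,0,0],
    [0,0,0],
    [0,0,0],
    [0,0,0]
  ]
}}

```text
time: 37.72
ee_pos: [0.6304, 0.0256, 0.0945]
eef_rot: [0.696, 0.718, -0.002, -0.0]
ft_force: [0.7, 0.3, -2.1]
width: 0.0477
grip_force: 30.0
```

Run:
```python
from h import *
s=r.read_state(); print(s["ee_pos"],s["eef_rot"],s["width"],s["ft_force"])
T,im=snap("wrist","w17"); np.save("T17.npy",T)
cv2.imwrite("pics/c17.png",cv2.resize(im[90:240,200:400,::-1],None,fx=4,fy=4,interpolation=cv2.INTER_CUBIC))
```

```text
[0.63039641 0.02556363 0.09449605] [ 6.96191991e-01  7.17853502e-01 -1.68088157e-03 -4.86157516e-04] 0.0476700343383889 [ 0.72421409  0.29699267 -2.07202689]
```

View pics/c17.png

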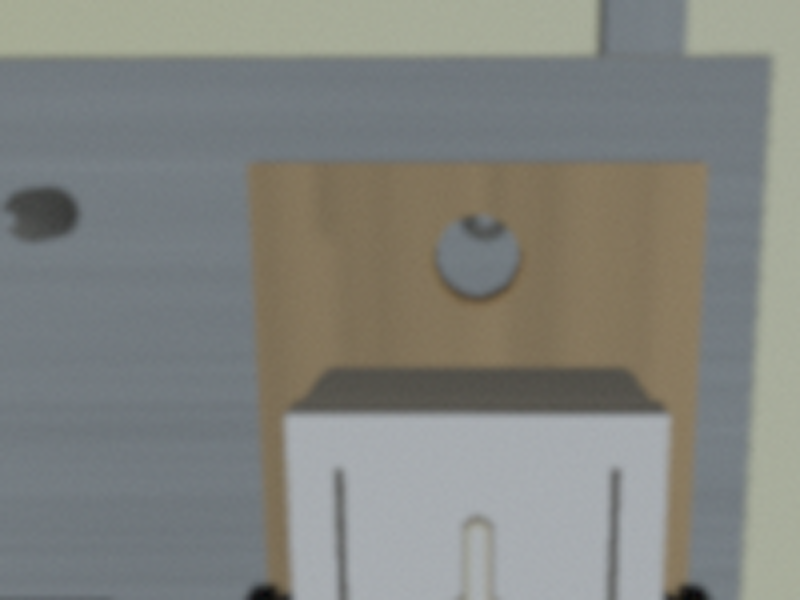

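The dowel's nose peeks at the top of the hole (crop (482,225), hole at (479,256)), but the arm hadn't settled. I'll settle and look again.

Emit:
{"fn": "arm_command", "kwargs": {
  "xyz": [
    [0,0,0],
    [0,0,0],
    [0,0,0]
  ],
  "rot": [
    [0,0,0],
    [0,0,0],
    [0,0,0]
  ]
}}

```text
time: 38.02
ee_pos: [0.6323, 0.028, 0.0969]
eef_rot: [0.695, 0.719, 0.001, 0.001]
ft_force: [0.3, -0.0, -2.1]
width: 0.0478
grip_force: 30.0
```

Run:
```python
from h import *
s=r.read_state(); print(s["ee_pos"],s["eef_rot"])
T,im=snap("wrist","w18")
g=cv2.cvtColor(im[130:175,295:345],cv2.COLOR_RGB2HSV)
m=(g[:,:,1]<70).astype(np.uint8)
n,l,st,c=cv2.connectedComponentsWithStats(m)
for k in range(1,n):
    if 100<st[k,4]<1200: print(st[k],c[k]+[295.5,130.5])
gr=cv2.cvtColor(im,cv2.COLOR_RGB2GRAY)[140:165,308:332]
print(gr[::1,::1].astype(int))
np.save("T18.npy",T)
```

```text
[0.63233144 0.02802446 0.09690181] [6.94813486e-01 7.19189068e-01 9.16770570e-04 6.80531808e-04]
[ 13  13  23  22 384] [319.47916667 153.859375  ]
[[117 117 116 118 115 118 118 119 117 119 120 119 118 115 113 112 113 114
  114 115 116 117 116 114]
 [115 118 117 116 117 117 116 117 119 119 120 117 119 116 115 114 112 113
  113 114 114 116 116 115]
 [118 117 116 118 116 117 117 117 116 117 117 117 115 114 113 114 112 113
  114 114 117 115 117 114]
 [116 116 117 116 118 117 114 111 110 107 107 106 104 103 106 109 114 115
  114 114 116 116 115 116]
 [117 116 115 116 115 111 105  98  94  92  89  87  86  86  90 100 108 115
  117 115 116 116 115 116]
 [117 117 117 113 107  98  90  84  85  91  92  83  78  75  75  87 101 115
  118 118 115 118 114 114]
 [116 116 113 107  94  82  76  78  93 105 107 100  85  75  71  78  98 112
  117 118 116 116 115 115]
 [118 117 115 103  86  75  74  86 103 116 116 107  91  78  72  79  98 114
  119 118 118 116 114 115]
 [118 116 116 106  89  75  75  88 103 114 116 105  93  81  75  84 104 115
  121 121 118 116 116 114]
 [117 118 119 112  96  83  81  86  97 106 10
[... 872 characters left out ...]
02 103 112 120 123 122 121 121 121 122 122 121 122 122 121 120 123
  119 110  98  99 109 113]
 [114 104  98 102 112 118 120 121 120 119 120 120 119 120 120 120 121 118
  111 102  97 104 110 114]
 [117 110  97  93 100 110 117 119 120 119 119 120 121 119 120 119 115 111
  101  93  98 106 112 114]
 [117 113 105  93  90  97 108 113 117 118 119 120 118 117 114 111 106  96
   90  93 103 112 114 114]
 [118 117 112 103  93  87  92 100 107 112 115 115 114 109 104  96  87  87
   89 102 109 115 114 115]
 [117 117 115 111 104  93  87  87  91  98 101 102  99  93  87  83  84  91
  102 111 114 115 115 113]
 [117 116 117 115 111 104  96  87  87  87  87  86  85  86  86  91  99 107
  112 114 114 114 115 115]]
```

Run:
```python
from h import *
T=np.load("T18.npy")
h=ray("wrist",T,319.5,153.9,.110); d=ray("wrist",T,318.0,148,.0735); print(h,d,d-h)
print("pred", np.array([.6318,.0287])+.056*np.array([-.035,1]))
```

```text
[0.63075555 0.08287627 0.11      ] [0.62973137 0.08397503 0.0735    ] [-0.00102419  0.00109876 -0.0365    ]
pred [0.62984 0.0847 ]
```

Emit:
{"fn": "arm_command", "kwargs": {
  "xyz": [
    [0,0.001,0],
    [0,0.001,0],
    [0,0.001,0],
    [0,0.001,0],
    [0,0.001,0],
    [0,0.001,-0.01],
    [0,0.001,-0.018],
    [0,0.001,-0.022]
  ],
  "rot": [
    [0,0,0],
    [0,0,0],
    [0,0,0],
    [0,0,0],
    [0,0,0],
    [0,0,0],
    [0,0,0],
    [0,0,0]
  ]
}}

```text
time: 38.73
ee_pos: [0.6305, 0.0293, 0.0714]
eef_rot: [0.695, 0.719, -0.001, -0.001]
ft_force: [0.2, 0.1, -3.1]
width: 0.0478
grip_force: 30.0
```

Run:
```python
from h import *
s=r.read_state(); print(s["ee_pos"],s["eef_rot"],s["ft_force"])
T,im=snap("wrist","w19")
cv2.imwrite("pics/c19.png",cv2.resize(im[110:210,250:380,::-1],None,fx=4,fy=4,interpolation=cv2.INTER_CUBIC))
g=cv2.cvtColor(im,cv2.COLOR_RGB2GRAY)[138:175:2,304:338:2]; print(g.astype(int))
```

```text
[0.63047559 0.02925093 0.07135865] [ 6.94603777e-01  7.19391695e-01 -8.57897193e-04 -6.68593540e-04] [ 0.24765578  0.12749674 -3.13420655]
[[115 116 115 116 115 116 116 119 115 114 111 112 116 113 115 113 112]
 [116 117 116 115 115 115 118 119 117 113 111 114 115 114 115 112 112]
 [117 115 115 116 116 116 117 116 114 112 112 113 114 115 113 114 113]
 [115 115 115 115 116 116  99  84  82  91 104 113 114 115 113 113 112]
 [117 116 115 115 118 102  70  67  69  69  74  98 114 113 112 112 111]
 [116 115 116 118 117  90  64  69  75  71  69  75 109 114 114 113 112]
 [115 117 117 118 113  79  66  81 100  92  72  73 102 114 113 114 112]
 [116 118 110 116 117  85  72  95 120 108  78  77 108 108 113 112 113]
 [116 115 108 118 119 100  77  87 104  97  80  89 111 102 113 114 111]
 [116 117 103 110 120 116  98  87  85  83  90 107 108 103 112 113 112]
 [115 116 107 100 116 120 117 113 105 110 116 116  97 107 112 113 110]
 [117 115 115  97 100 118 120 120 120 121 119 101  97 111 112 113 112]
 [114 117 115 111  93  94 108 116 116 108  89  92 108 113 113 114 112]
 [117 117 116 116 110  95  85  85  86  85  98 112 115 113 112 112 111]
 [115 116 117 116 116 113 110 107 109 112 117 117 115 115 112 113 111]
 [116 116 115 117 116 116 116 118 118 120 120 119 114 113 112 113 114]
 [117 116 116 116 117 115 117 119 120 118 120 118 115 113 113 113 111]
 [116 116 116 116 116 117 116 118 119 121 120 117 113 113 113 112 112]
 [116 116 115 116 115 116 116 118 118 119 120 116 115 114 111 112 113]]
```

The dowel nose is centred in the hole (within about 1 mm), so I continue down.

Emit:
{"fn": "arm_command", "kwargs": {
  "xyz": [
    [0,0,0],
    [0,0,0],
    [0,0,-0.004],
    [0,0,-0.008],
    [0,0,-0.012],
    [0,0,-0.016],
    [0,0,-0.02],
    [0,0,-0.02],
    [0,0,-0.02]
  ],
  "rot": [
    [0,0,0],
    [0,0,0],
    [0,0,0],
    [0,0,0],
    [0,0,0],
    [0,0,0],
    [0,0,0],
    [0,0,0],
    [0,0,0]
  ]
}}

```text
time: 39.53
ee_pos: [0.6313, 0.0292, 0.053]
eef_rot: [0.695, 0.719, -0.0, -0.0]
ft_force: [-0.2, -0.2, -3.2]
width: 0.0477
grip_force: 30.0
```

Emit:
{"fn": "arm_command", "kwargs": {
  "xyz": [
    [0,0,-0.002],
    [0,0,-0.004],
    [0,0,-0.006],
    [0,0,-0.006],
    [0,0,-0.006],
    [0,0,-0.006]
  ],
  "rot": [
    [0,0,0],
    [0,0,0],
    [0,0,0],
    [0,0,0],
    [0,0,0],
    [0,0,0]
  ]
}}

```text
time: 40.03
ee_pos: [0.6315, 0.0293, 0.0474]
eef_rot: [0.695, 0.719, 0.0, 0.0]
ft_force: [-0.1, 0.5, -3.2]
width: 0.0479
grip_force: 30.0
```

Emit:
{"fn": "arm_command", "kwargs": {
  "xyz": [
    [0,0,-0.002],
    [0,0,-0.002],
    [0,0,-0.002]
  ],
  "rot": [
    [0,0,0],
    [0,0,0],
    [0,0,0]
  ]
}}

```text
time: 40.28
ee_pos: [0.6315, 0.0293, 0.0454]
eef_rot: [0.695, 0.719, 0.0, 0.0]
ft_force: [-0.1, 0.3, -2.5]
width: 0.0477
grip_force: 30.0
```

Emit:
{"fn": "arm_command", "kwargs": {
  "xyz": [
    [0,0,0],
    [0,0,0],
    [0,0,0],
    [0,0,0],
    [0,0,0],
    [0,0,0],
    [0,0,0],
    [0,0,0.02],
    [0,0,0.06],
    [0,0,0.1],
    [0,0,0.14],
    [0,0,0.18],
    [-0.03,0,0.22],
    [-0.06,0,0.26],
    [-0.085,0,0.285],
    [-0.085,0,0.285],
    [-0.085,0,0.285]
  ],
  "rot": [
    [0,0,0],
    [0,0,0],
    [0,0,0],
    [0,0,0],
    [0,0,0],
    [0,0,0],
    [0,0,0],
    [0,0,0],
    [0,0,0],
    [0,0,0],
    [0,0,0],
    [0,0,0],
    [0,0,0],
    [0,0,0],
    [0,0,0],
    [0,0,0],
    [0,0,0]
  ],
  "grip": 1
}}

```text
time: 41.7
ee_pos: [0.5464, 0.0291, 0.3339]
eef_rot: [0.695, 0.719, 0.003, 0.001]
ft_force: [1.0, -0.8, -0.2]
width: 0.0872
grip_force: 0.0
```

Run:
```python
from h import *
s=r.read_state(); print(s["ee_pos"],s["time"])
T,im=snap("wrist","w20")
print(find("mould_a","wrist",T),find("eye","wrist",T))
T2,sc=snap("scene","s20"); print(find("mould_a","scene",T2),find("hook","scene",T2)); T3,_=snap("top"); print(find("mould_a","top",T3))
a=cv2.resize(im[90:230,220:420,::-1],(800,560),interpolation=cv2.INTER_CUBIC); cv2.imwrite("pics/c20.png",a)
```

```text
[0.54642166 0.02914319 0.33393223] 41.7
[([0.4625, 0.0259, 0.0511], 0.68), ([0.6316, 0.029, 0.05], 0.68)] [([0.5525, -0.093, 0.0472], 0.89)]
[([0.634, 0.0326, 0.0515], 0.86), ([0.4662, 0.0295, 0.0481], 0.8)] [([0.4509, 0.2622, 0.1783], 0.84)]
[]
```

View pics/c20.png

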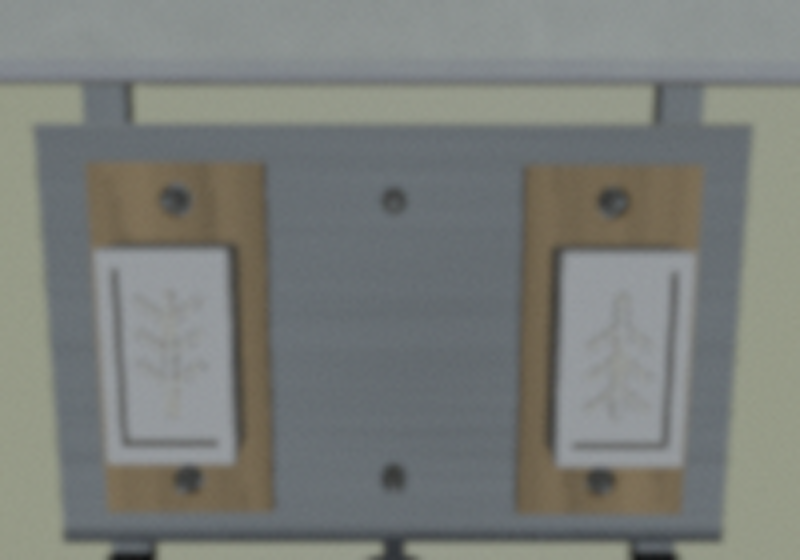

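Both carriers sit flat with dowels through all four holes (crop (175,200), (188,480), (613,200), (600,480)). Fetching the hook again.

Emit:
{"fn": "arm_command", "kwargs": {
  "xyz": [
    [-0.02,0.03,0],
    [-0.04,0.06,0],
    [-0.06,0.09,0],
    [-0.08,0.12,0],
    [-0.097,0.155,0],
    [-0.097,0.19,0],
    [-0.097,0.215,0],
    [-0.097,0.227,0],
    [-0.097,0.227,-0.03],
    [-0.097,0.227,-0.07],
    [-0.097,0.227,-0.1],
    [-0.097,0.227,-0.1],
    [-0.097,0.227,-0.1],
    [-0.097,0.227,-0.1],
    [-0.097,0.227,-0.1]
  ],
  "rot": [
    [0,0,-0.005],
    [0,0,-0.005],
    [0,0,-0.005],
    [0,0,-0.005],
    [0,0,-0.005],
    [0,0,-0.005],
    [0,0,-0.005],
    [0,0,-0.005],
    [0,0,-0.005],
    [0,0,-0.005],
    [0,0,-0.005],
    [0,0,-0.005],
    [0,0,-0.005],
    [0,0,-0.005],
    [0,0,-0.005]
  ]
}}

```text
time: 43.35
ee_pos: [0.4507, 0.2567, 0.2328]
eef_rot: [0.697, 0.717, 0.002, 0.0]
ft_force: [0.2, -0.0, 1.4]
width: 0.0874
grip_force: 0.0
```

Emit:
{"fn": "arm_command", "kwargs": {
  "xyz": [
    [0,0,-0.03],
    [0,0,-0.055],
    [0,0,-0.075],
    [0,0,-0.09],
    [0,0,-0.097],
    [0,0,-0.1],
    [0,0,-0.1],
    [0,0,-0.1]
  ],
  "rot": [
    [0,0,0],
    [0,0,0],
    [0,0,0],
    [0,0,0],
    [0,0,0],
    [0,0,0],
    [0,0,0],
    [0,0,0]
  ]
}}

```text
time: 44.02
ee_pos: [0.4503, 0.2567, 0.1318]
eef_rot: [0.696, 0.718, 0.001, 0.0]
ft_force: [-0.2, -0.2, -0.1]
width: 0.0875
grip_force: 0.0
```

Emit:
{"fn": "arm_command", "kwargs": {
  "xyz": [
    [0,0,0],
    [0,0,0],
    [0,0,0],
    [0,0,0],
    [0,0,0],
    [0,0,0],
    [0,0,0],
    [0,0,0],
    [0,0,0],
    [0,0,0],
    [0,0,0],
    [0,0,0],
    [0,0,0],
    [0,0,0],
    [0,0,0],
    [0,0,0]
  ],
  "rot": [
    [0,0,0],
    [0,0,0],
    [0,0,0],
    [0,0,0],
    [0,0,0],
    [0,0,0],
    [0,0,0],
    [0,0,0],
    [0,0,0],
    [0,0,0],
    [0,0,0],
    [0,0,0],
    [0,0,0],
    [0,0,0],
    [0,0,0],
    [0,0,0]
  ],
  "grip": 0,
  "squeeze": 50
}}

```text
time: 45.35
ee_pos: [0.4495, 0.2562, 0.1304]
eef_rot: [0.696, 0.718, 0.0, 0.0]
ft_force: [-0.2, 0.2, 0.5]
width: 0.0214
grip_force: 50.0
```

Emit:
{"fn": "arm_command", "kwargs": {
  "xyz": [
    [0,0,0.02],
    [0,0,0.05],
    [0,0,0.09],
    [0,0,0.13],
    [0,-0.04,0.13],
    [0,-0.08,0.13],
    [0,-0.12,0.13],
    [0,-0.16,0.13],
    [0.01,-0.2,0.13],
    [0.03,-0.235,0.13],
    [0.05,-0.27,0.13],
    [0.075,-0.3,0.13],
    [0.1,-0.33,0.13],
    [0.107,-0.37,0.13],
    [0.107,-0.41,0.13],
    [0.107,-0.45,0.13],
    [0.107,-0.48,0.13],
    [0.107,-0.498,0.13],
    [0.107,-0.498,0.1],
    [0.107,-0.498,0.06]
  ],
  "rot": [
    [0,0,0],
    [0,0,0],
    [0,0,0],
    [0,0,0],
    [0,0,0],
    [0,0,0],
    [0,0,0],
    [0,0,0],
    [0,0,0],
    [0,0,0],
    [0,0,0],
    [0,0,0],
    [0,0,0],
    [0,0,0],
    [0,0,0],
    [0,0,0],
    [0,0,0],
    [0,0,0],
    [0,0,0],
    [0,0,0]
  ]
}}

```text
time: 47.02
ee_pos: [0.5575, -0.2448, 0.1922]
eef_rot: [0.698, 0.717, 0.001, 0.003]
ft_force: [1.1, -0.4, -3.7]
width: 0.0213
grip_force: 50.0
```

Emit:
{"fn": "arm_command", "kwargs": {
  "xyz": [
    [0,0,-0.04],
    [0,0,-0.08],
    [0,0,-0.105],
    [0,0,-0.105],
    [0,0,-0.105],
    [0,0,-0.105],
    [0,0,-0.105]
  ],
  "rot": [
    [0,0,0],
    [0,0,0],
    [0,0,0],
    [0,0,0],
    [0,0,0],
    [0,0,0],
    [0,0,0]
  ]
}}

```text
time: 47.6
ee_pos: [0.5579, -0.2424, 0.0878]
eef_rot: [0.696, 0.718, 0.001, 0.002]
ft_force: [0.0, 0.3, -1.9]
width: 0.0219
grip_force: 50.0
```

Run:
```python
from h import *
s=r.read_state(); print(s["ee_pos"],s["ft_force"])
for c in ("scene","top"):
    T,im=snap(c,c+"21"); print(c,"eye",find("eye",c,T),"tip",find("hook_tip",c,T))
```

```text
[ 0.55788179 -0.24243605  0.08778502] [ 0.02583829  0.28167027 -1.94520329]
scene eye [([0.5505, -0.0931, 0.0422], 0.65)] tip [([0.5534, -0.094, 0.0727], 0.89)]
top eye [([0.548, -0.0958, 0.044], 0.9)] tip []
```

Emit:
{"fn": "arm_command", "kwargs": {
  "xyz": [
    [0,0,-0.015],
    [0,0,-0.03],
    [0,0,-0.041],
    [0,0,-0.041],
    [0,0,-0.041],
    [0,0.01,-0.041],
    [0,0.02,-0.041],
    [-0.001,0.035,-0.041],
    [-0.002,0.055,-0.041],
    [-0.003,0.08,-0.041],
    [-0.004,0.105,-0.041],
    [-0.005,0.13,-0.041],
    [-0.005,0.155,-0.041],
    [-0.006,0.18,-0.041],
    [-0.007,0.205,-0.041],
    [-0.008,0.225,-0.041],
    [-0.008,0.245,-0.041],
    [-0.009,0.258,-0.041],
    [-0.009,0.262,-0.041],
    [-0.009,0.262,-0.041]
  ],
  "rot": [
    [0,0,0],
    [0,0,0],
    [0,0,0],
    [0,0,0],
    [0,0,0],
    [0,0,0],
    [0,0,0],
    [0,0,0],
    [0,0,0],
    [0,0,0],
    [0,0,0],
    [0,0,0],
    [0,0,0],
    [0,0,0],
    [0,0,0],
    [0,0,0],
    [0,0,0],
    [0,0,0],
    [0,0,0],
    [0,0,0]
  ]
}}

```text
time: 49.57
ee_pos: [0.5476, 0.0224, 0.0449]
eef_rot: [0.695, 0.719, 0.001, -0.0]
ft_force: [-0.2, 0.0, -2.4]
width: 0.0214
grip_force: 50.0
```

Run:
```python
from h import *
s=r.read_state(); print(s["ee_pos"],s["ft_force"])
for c in ("scene",):
    T,im=snap(c,c+"22"); print(c,"eye",find("eye",c,T),"tip",find("hook_tip",c,T),find("mould_a",c,T))
```

```text
[0.54758878 0.02240243 0.04491576] [-0.18174119  0.01114598 -2.36049283]
scene eye [([0.5434, 0.1613, 0.0404], 0.85)] tip [([0.7206, -0.194, -0.0002], 0.66), ([0.5426, 0.17, 0.0285], 0.61)] []
```

Emit:
{"fn": "arm_command", "kwargs": {
  "xyz": [
    [0,0.004,0],
    [0,0.008,0],
    [0,0.011,0],
    [0,0.013,0],
    [0,0.015,0],
    [0,0.015,0],
    [0,0.015,0],
    [0,0.015,0]
  ],
  "rot": [
    [0,0,0],
    [0,0,0],
    [0,0,0],
    [0,0,0],
    [0,0,0],
    [0,0,0],
    [0,0,0],
    [0,0,0]
  ]
}}

```text
time: 50.43
ee_pos: [0.5474, 0.0356, 0.0443]
eef_rot: [0.696, 0.718, 0.0, -0.0]
ft_force: [0.4, -0.8, -1.9]
width: 0.0218
grip_force: 50.0
```

Emit:
{"fn": "arm_command", "kwargs": {
  "xyz": [
    [0,0.002,0],
    [0,0.004,0],
    [0,0.004,0],
    [0,0.004,0]
  ],
  "rot": [
    [0,0,0],
    [0,0,0],
    [0,0,0],
    [0,0,0]
  ]
}}

```text
time: 50.77
ee_pos: [0.5474, 0.0392, 0.0444]
eef_rot: [0.696, 0.718, -0.0, 0.0]
ft_force: [0.2, -3.4, -1.8]
width: 0.0216
grip_force: 50.0
```

Emit:
{"fn": "arm_command", "kwargs": {
  "xyz": [
    [0,0.002,0],
    [0,0.004,0],
    [0,0.004,0],
    [0,0.004,0]
  ],
  "rot": [
    [0,0,0],
    [0,0,0],
    [0,0,0],
    [0,0,0]
  ]
}}

```text
time: 51.1
ee_pos: [0.5476, 0.0396, 0.0446]
eef_rot: [0.697, 0.717, -0.001, 0.001]
ft_force: [-0.2, -13.2, 2.3]
width: 0.0217
grip_force: 50.0
```

Run:
```python
from h import *
s=r.read_state(); print(s["ee_pos"],s["ft_force"])
T,im=snap("scene","s23"); print("eye",find("eye","scene",T),"tip",find("hook_tip","scene",T))
```

```text
[0.54760461 0.03961355 0.04464071] [ -0.22865112 -13.17907401   2.30466771]
eye [([0.545, 0.169, 0.0446], 0.71), ([0.5448, 0.1224, 0.1372], 0.57)] tip []
```

Home stop felt at 13 N. I'll back off inside the eye, lift out and return the hook.

Emit:
{"fn": "arm_command", "kwargs": {
  "xyz": [
    [0,-0.008,0],
    [0,-0.018,0],
    [0,-0.018,0],
    [0,-0.018,0],
    [0,-0.018,0.01],
    [0,-0.018,0.02],
    [0,-0.018,0.029],
    [0,-0.018,0.029],
    [0,-0.018,0.029],
    [0,-0.04,0.029],
    [0,-0.07,0.029],
    [0,-0.1,0.029],
    [0,-0.125,0.029],
    [0,-0.135,0.029],
    [0,-0.135,0.029]
  ],
  "rot": [
    [0,0,0],
    [0,0,0],
    [0,0,0],
    [0,0,0],
    [0,0,0],
    [0,0,0],
    [0,0,0],
    [0,0,0],
    [0,0,0],
    [0,0,0],
    [0,0,0],
    [0,0,0],
    [0,0,0],
    [0,0,0],
    [0,0,0]
  ]
}}

```text
time: 52.5
ee_pos: [0.5469, -0.0949, 0.0733]
eef_rot: [0.698, 0.716, -0.0, 0.0]
ft_force: [-0.7, -0.8, -2.3]
width: 0.0217
grip_force: 50.0
```

Run:
```python
from h import *
s=r.read_state(); print(s["ee_pos"],s["ft_force"])
T,im=snap("scene","s24"); print("eye",find("eye","scene",T),"tip",find("hook_tip","scene",T))
```

```text
[ 0.54688525 -0.09492012  0.07325587] [-0.65174294 -0.76560475 -2.311727  ]
eye [([0.5455, 0.1689, 0.0396], 0.66)] tip [([0.5421, 0.0551, 0.0594], 0.64)]
```

Emit:
{"fn": "arm_command", "kwargs": {
  "xyz": [
    [0,0,0.04],
    [0,0,0.08],
    [0,0,0.12],
    [0,0,0.16],
    [0,0,0.187],
    [-0.03,0.02,0.187],
    [-0.06,0.04,0.187],
    [-0.09,0.06,0.187],
    [-0.098,0.1,0.187],
    [-0.098,0.14,0.187],
    [-0.098,0.18,0.187],
    [-0.098,0.22,0.187],
    [-0.098,0.26,0.187],
    [-0.098,0.3,0.187],
    [-0.098,0.33,0.187],
    [-0.098,0.348,0.187],
    [-0.098,0.348,0.187],
    [-0.098,0.348,0.15],
    [-0.098,0.348,0.11],
    [-0.098,0.348,0.087]
  ],
  "rot": [
    [0,0,0],
    [0,0,0],
    [0,0,0],
    [0,0,0],
    [0,0,0],
    [0,0,0],
    [0,0,0],
    [0,0,0],
    [0,0,0],
    [0,0,0],
    [0,0,0],
    [0,0,0],
    [0,0,0],
    [0,0,0],
    [0,0,0],
    [0,0,0],
    [0,0,0],
    [0,0,0],
    [0,0,0],
    [0,0,0]
  ]
}}

```text
time: 54.32
ee_pos: [0.4479, 0.2552, 0.1569]
eef_rot: [0.696, 0.718, -0.002, -0.0]
ft_force: [-0.9, 0.1, -3.4]
width: 0.0216
grip_force: 50.0
```

Emit:
{"fn": "arm_command", "kwargs": {
  "xyz": [
    [0,0,0],
    [0,0,0],
    [0,0,0],
    [0,0,0]
  ],
  "rot": [
    [0,0,0],
    [0,0,0],
    [0,0,0],
    [0,0,0]
  ]
}}

```text
time: 54.65
ee_pos: [0.4506, 0.2569, 0.1627]
eef_rot: [0.696, 0.718, 0.002, 0.0]
ft_force: [-0.4, 0.5, -1.6]
width: 0.0218
grip_force: 50.0
```

Run:
```python
from h import *
s=r.read_state(); print(s["ee_pos"],s["eef_rot"],s["ft_force"])
for c in("scene","wrist","top"):
    T,im=snap(c); print(c,"hook",find("hook",c,T),"tip",find("hook_tip",c,T),"rest",find("rest",c,T))
```

```text
[0.45059075 0.25692652 0.16268924] [6.96428323e-01 7.17624142e-01 1.76949174e-03 2.26335702e-04] [-0.36150877  0.48427777 -1.63477544]
scene hook [([0.4489, 0.2588, 0.2132], 0.59)] tip [([0.4481, 0.4018, 0.1464], 0.94)] rest [([0.4459, 0.2614, 0.174], 0.69)]
wrist hook [([0.4531, 0.258, 0.2029], 0.65)] tip [] rest []
top hook [([0.4444, 0.2583, 0.2011], 0.5)] tip [] rest [([0.4506, 0.2545, 0.176], 0.75)]
```

Emit:
{"fn": "arm_command", "kwargs": {
  "xyz": [
    [0,0,0],
    [0,0,0],
    [0,0,0],
    [0,0,-0.01],
    [0,0,-0.018],
    [0,0,-0.024],
    [0,0,-0.028],
    [0,0,-0.03],
    [0,0,-0.03],
    [0,0,-0.03]
  ],
  "rot": [
    [0,0,0],
    [0,0,0],
    [0,0,0],
    [0,0,0],
    [0,0,0],
    [0,0,0],
    [0,0,0],
    [0,0,0],
    [0,0,0],
    [0,0,0]
  ]
}}

```text
time: 56.08
ee_pos: [0.4495, 0.2562, 0.1304]
eef_rot: [0.696, 0.718, 0.0, 0.0]
ft_force: [-1.3, -0.3, 0.0]
width: 0.0218
grip_force: 50.0
```

Emit:
{"fn": "arm_command", "kwargs": {
  "xyz": [
    [0,0,0],
    [0,0,0],
    [0,0,0],
    [0,0,0],
    [0,0,0],
    [0,0,0],
    [0,0,0],
    [0,0,0],
    [0,0,0],
    [0,0,0.03],
    [0,0,0.07],
    [0,0,0.11],
    [0,0,0.15],
    [0,0,0.17],
    [0,0,0.17],
    [0,0,0.17]
  ],
  "rot": [
    [0,0,0],
    [0,0,0],
    [0,0,0],
    [0,0,0],
    [0,0,0],
    [0,0,0],
    [0,0,0],
    [0,0,0],
    [0,0,0],
    [0,0,0],
    [0,0,0],
    [0,0,0],
    [0,0,0],
    [0,0,0],
    [0,0,0],
    [0,0,0]
  ],
  "grip": 1
}}

```text
time: 57.42
ee_pos: [0.4499, 0.2565, 0.3014]
eef_rot: [0.696, 0.718, 0.001, 0.0]
ft_force: [0.3, -0.3, -0.8]
width: 0.087
grip_force: 0.0
```

Run:
```python
from h import *
s=r.read_state(); print(s["ee_pos"],s["ft_force"],s["width"])
for c in("scene","wrist","top"):
    T,im=snap(c,c+"25")
    for l in ("hook","hook_tip","rest","eye","mould_a","cup_a","tile","rib"): print(c,l,find(l,c,T,mn=.4))
im=cv2.imread("pics/wrist25.png"); T=np.array(r.camera_model("wrist")["T"])
hsv=cv2.cvtColor(im,cv2.COLOR_BGR2HSV); m=cv2.inRange(hsv,(3,120,60),(18,255,255)); m[:,:290]=0;m[:,370:]=0;m[235:]=0
n,l,st,c=cv2.connectedComponentsWithStats(m);k=1+st[1:,4].argmax();ys,xs=np.where(l==k)
P=np.array([ray("wrist",T,xs[ys==y].mean()+.5,y+.5,.186)[:2] for y in np.unique(ys)[4:-4]]); print(np.polyfit(P[:,1],P[:,0],1),P.mean(0))
```

```text
[0.4499383  0.25653616 0.30141131] [ 0.30440763 -0.25263061 -0.8454608 ] 0.08698421788987173
scene hook [([0.4493, 0.263, 0.1777], 0.82), ([0.4481, 0.2579, 0.1731], 0.53)]
scene hook_tip [([0.4447, 0.404, 0.1121], 0.83)]
scene rest [([0.4483, 0.2592, 0.1731], 0.75)]
scene eye [([0.5434, 0.1726, 0.0411], 0.67)]
scene mould_a []
scene cup_a [([0.339, -0.3483, 0.0011], 0.98), ([0.6128, -0.4055, -0.002], 0.72)]
scene tile [([0.7229, -0.1929, -0.0011], 0.59)]
scene rib [([0.3727, -0.1769, -0.0054], 0.85)]
wrist hook [([0.4516, 0.2583, 0.1719], 0.85)]
wrist hook_tip []
wrist rest [([0.4457, 0.2567, 0.1753], 0.9)]
wrist eye []
wrist mould_a []
wrist cup_a []
wrist tile [([0.7221, -0.2008, 0.0025], 0.45)]
wrist rib [([0.536, 0.2908, -0.0002], 0.57)]
top hook [([0.4435, 0.2575, 0.1722], 0.7)]
top hook_tip []
top rest [([0.4531, 0.2561, 0.1755], 0.61), ([0.3689, -0.1787, 0.0015], 0.43)]
top eye []
top mould_a []
top cup_a [([0.6142, -0.4037, 0.0014], 0.96), ([0.338, -0.3491, -0.0026], 0.89)]
top tile [([0.7173, -0.204, 0.0007], 0.58), ([0.6147, -0.4049, 0.0032], 0.47)]
top rib [([0.3685, -0.1782, -0.0008], 0.78)]
[-0.02953846  0.45757073] [0.44974368 0.26497822]
```

Everything is in place: hook level in its rest, car home, bystanders unmoved. Handing in.

```bash
python3 -c "
from bench import r
print(r.close_job())"
```

```text
the job is handed in; nothing more can be done
None
```

The job is handed in, verdict not shown: both carriers seated on the car's outer dowel pairs, car pushed home to its stop, hook back in its rest, bystanders not moved; I viewed 18 pictures, which is over the limit of 14.

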